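# Seat a jar in the one-handed jar holder and loosen its lid

### The arm

A 6-joint arm with a two-finger parallel gripper is mounted at the origin on a cart in front of the work surface, level with it; the furniture and walls round the work are solid. World frame = base frame: x ahead of the robot, y to its left, z up, the work surface at z = 0. Lengths are in m, angles in rad, forces in N, time in s.
With the tool pointing down it reaches from about 0.35 to 0.85 m from the base axis. Payload 8.1 kg.
Tool frame: the origin (TCP) lies at the very end of the fingers, on their centre line; the grasp point (between the pads) lies 19 mm behind it (manip.grasp_offset is the distance from the TCP to the grasp point, in m); z points along the fingers, y is the line along which they close (so a half turn about z gives the same grasp; the last joint's range is limited). The gripper opens to 93 mm and grips with 3 to 60 N. Pads are 15 mm wide; open, the fingers measure 128 mm over their backs; the gripper's body (75 mm by 188 mm) begins 65 mm behind the grasp point.
Start: joints at [1.108, 0.13, 1.488, -0, 1.523, -0.085], TCP at [0.221, 0.558, 0.194] pointing down, gripper open.
Joint ranges: [-2.96, 2.96], [-0.89, 2.26], [0.02, 2.5], [-1.34, 4.48], [0, 2.73], [-2.66, 2.66]. Speed limits (rad/s): [2.39, 2.39, 2.79, 3.14, 3.14, 3.14].

### API

Orientations are given as a unit quaternion [w, x, y, z].
In Python, from bench import manip, camera, job, outline_of, tip_of gives the robot as it stands.
- The arm moves only by the tool servo_tool, never from a script. Its argument "rows" is a list of rows, each an object of numbers: "dx", "dy", "dz": the shift along the tool's x, y, z in mm; "rx", "ry", "rz": the turn, a rotation vector about the tool's x, y, z in degrees. In form: [{"dx": .., "dy": .., "dz": .., "rx": .., "ry": .., "rz": ..}, ...]. A call has 1 to 12 rows; each row is the pose to reach, as a shift and turn from the pose commanded when the call began, along the tool's axes at that moment; what a row does not reach only later rows make up. A row lasts 1/8 s, in which the tool goes at most 62.5 mm and 10.7 degrees, less where a joint would pass 70% of its speed; a pose out of reach is approached as far as the arm can. A call with a gripper value outside its range is refused whole. "gripper" is the gripper command: -1 is fully open, 1 is shut, values between are in proportion, set as the call begins (left out, the last holds). The fingers move at their own pace and stop on an object; the grip force is fixed at half the most. Time passes only in rows, so rows that repeat a pose let the fingers close. It gives the time, the measured TCP pose, the force, the opening and the grip force at its end, in the units of the state.
- manip.get_obs(): the state, without advancing time (a new reading comes with each control period).
- camera(name): name is "scene" or "top"; returns a dict with "pixels" (400x640x3 uint8, red, green, blue), "z_map" (400x640 float32, m along the optical axis (not along the pixel's ray), 0 where there is no reading), "vfov" (degrees; the focal length in pixels is half the picture's height over the tangent of half this angle, whatever the lens; pixels are square), "cx", "cy" (the principal point, pixels), "R" (3x3) and "t" (3): a world point X has camera coordinates R X + t. Camera axes: x right, y down, z forward; pixel columns grow to the right and rows downward; lengths in m; the calibration is good to about 2 mm. A picture is of the moment at which its call begins.
- job.sign_off(): hands the job in; it is judged then, once.
Trained networks look in the newest picture that a camera, given by its name, has taken for a name from the list of things; names that differ only in an ending like _2 or _b are one class to them, and where a whole thing is asked for, a point or a joint stands for the part that bears it (a point fixed in the world has none). Each returns a list of dicts, best first, with "score" (0 to 1); they miss things now and then, are a little off and sometimes report something else, mostly with a low value. They report only what shows in the picture. A call takes as long as a camera call.
- outline_of(target, camera): "mask" (400x640 bool, what is visible of it) and "pixel" ([column, row] in pixels, amid what is visible of it).
- tip_of(target, camera): "pixel" ([column, row] in pixels: a listed point, or the origin of a listed thing).
The state is a dict: "time_s": time; "qpos": joint angles; "dq": joint speeds; "joint_efforts": joint torques, N m; "ee_pos": TCP position; "orientation": TCP orientation; "contact_force": force on the tool from outside, world axes, zero at the start; "ft_torque": the same for the moment, N m; "width": finger opening in m; "finger_force": force on a finger pad.
Only numpy, scipy, OpenCV 4.12 (cv2) and the standard library are available. Lean on these libraries where they do the work, as an engineer would, in place of code of your own. Each camera call takes 0.05 s, during which the arm holds its last target. There are 200 camera calls.

### The job

Get the red-lidded glass jar ready to be opened with one hand: stand it on the board of the wooden jar holder at its open end, and nudge it in past the sprung white roller until it is fully home, touching both the rail and the black rubber post, with the roller holding it there once you let go of it. Then, with the holder gripping the jar, twist the red lid a quarter turn anticlockwise (seen from above) so that it is loose, and leave the lid on and the jar standing in the nest. Be gentle with the glass: feel for the stop, never press the jar against the rail or the post with more than 18 N, and leave the small tin and the garlic behind it where they are.

Things in the scene. Friction and masses are not known exactly. Their poses are not given: they have to be found in the camera images.
- jar: upright glass jar with a red twist-off lid, 0.47 to 0.68 kg; origin at the centre of its underside, z up. Round, 70 mm across from 5 to 70 mm above its underside (where rail, post, roller and a pushing finger touch it), then tapering to the lid; 105 mm tall. Starts on the worktop left of the holder. Friction on the board is about 0.6: pushed higher than 40 mm above its underside it tips.
- lid (a joint): turn of the red lid in rad: 0 = tight, grows anticlockwise seen from above, 1.57 = a quarter turn, free up to 2.4. It turns against a steady friction of 0.10 N m and stays where it is left. A jar merely standing on the board spins along with its lid; a jar that is home in the holder does not.
- lid_top (a point): centre of the red lid's top face, 104.5 mm above the jar's underside. The lid is a disc 68 mm across and 17 mm tall, ribbed on its side; below it the jar is slightly narrower. The jar can be lifted and carried by it.
- holder: jar holder, fixed to the worktop: pale wooden board with rail, black rubber post and sprung white roller. Origin on the worktop under the nest's centre; x = direction in which the jar is pushed in, y = to the rail's side. Board x -144 to +60, y -93 to +65 mm, top 11 mm up, open at the -x end. Roller housing: x -42 to +12, y -93 to -50 mm, 61 mm above the worktop, clear of the jar.
- nest (a point): nominal centre of the nest on the board's top, 11 mm above the worktop; axes as the holder. A jar that is home stands with its axis here, but up to 7 mm further or less far along x, as the post happens to be set.
- apron (a point): point on the board's top in the open end, 80 mm before the nest (-x) and 4 mm to the roller's side: a jar standing here touches nothing but the board. Axes as the holder.
- rail: upright steel rail along the holder's x; its face lies 35 mm to the +y side of the nest's centre, from 95 mm before it to 35 mm beyond, 50 mm tall above the board, its mouth flared outwards at the open end. Origin at the foot of the face, mid-length. It does not yield; polished, friction about 0.35.
- end_stop: slotted steel plate (40 x 27 mm) let flush into the board beyond the nest, 30 degrees from the push direction to the roller's side, with the black rubber-sleeved post clamped in its slot (20 mm across, 52 mm tall, hardly yields). Origin: plate's middle, on the board. The post is set anywhere within 7 mm either way along x; these poses do not tell where: look or feel.
- roller: white free-running roller, 18 mm across, 32 to 55 mm above the worktop, sprung towards the rail (3.5 N, 0.25 N more per mm). Origin on its axis, at rest 15 mm before the nest, 37 mm to -y; the jar pushes it 7 mm out to pass. Passing takes a push of 5 to 20 N, then eases; friction tends to hold the jar wherever it is let go, even short of home; the push rises steeply at the post.
- tin_small: bystander, to be left alone: small food tin, 57 mm wide and 72 mm tall; origin at the centre of its underside
- garlic: bystander, to be left alone: garlic bulb, about 56 mm; origin at the centre of its underside

How it is judged:
By the outcome, as a careful person would: the job done as asked, in the order asked, and still so for the second after the job is handed in, with the robot touching nothing.
It also fails if it takes over 72 s, if anything falls off the work surface, if the arm or the gripper's body presses on something with over 40 N, if the wrist force passes 120 N, or if a joint passes its speed limit or range.

## Working session

There is one attempt and no reset: what is moved stays moved. The work goes in short steps, Python scripts to look and compute and a tool call to move; the robot and the scene stay as the last step left them, time stands still between calls to the robot, and variables do not carry over. Pictures are saved under pics/ and viewed, at most 10 in all, crops included, and the job is handed in when it is done.

Besides the shell and the picture viewer there is one more tool, called after "Request:" by a JSON object that holds its "name" and its "arguments". servo_tool: Moves the arm, as the interface text tells. Its arguments: {"type":"object","properties":{"rows":{"type":"array","items":{"type":"object","properties":{"dx":{"type":"number"},"dy":{"type":"number"},"dz":{"type":"number"},"rx":{"type":"number"},"ry":{"type":"number"},"rz":{"type":"number"}}}},"gripper":{"type":"number"}},"required":["rows"]}

```bash
mkdir -p pics; cat > h.py <<'E'
import numpy as np, cv2
from bench import manip, camera, job, outline_of, tip_of
from scipy.spatial.transform import Rotation as Ro
def f(c): return 200/np.tan(np.radians(c["vfov"])/2)
def cloud(c):
    z=c["z_map"];v,u=np.mgrid[:400,:640];F=f(c)
    P=np.stack([(u-c["cx"])/F*z,(v-c["cy"])/F*z,z],-1)
    return (P-c["t"])@c["R"]   # R^T (p-t)
def ray_at_z(c,px,zw):
    F=f(c);d=np.array([(px[0]-c["cx"])/F,(px[1]-c["cy"])/F,1])@c["R"];o=-c["R"].T@c["t"]
    return o+d*(zw-o[2])/d[2]
def save(c,n): cv2.imwrite("pics/"+n,c["pixels"][:,:,::-1])
def tool(p):  # world delta -> tool mm
    o=manip.get_obs();q=o["orientation"];R=Ro.from_quat([q[1],q[2],q[3],q[0]]).as_matrix()
    return R.T@np.array(p)*1000
E
python3 - <<'E'
from h import *
np.set_printoptions(precision=4,suppress=True)
hz=dict(jar=0,lid_top=.1045,holder=0,nest=.011,apron=.011,rail=.011,end_stop=.011,roller=.0435,tin_small=0,garlic=0)
for n in("top","scene"):
    c=camera(n);save(c,n+"0.png");P=cloud(c);print(n,c["vfov"],-c["R"].T@c["t"],c["R"][2])
    for k,z in hz.items():
        t=tip_of(k,n)[:2];print(k,[(np.round(a["score"],2),np.round(a["pixel"]),ray_at_z(c,a["pixel"],z)[:2]) for a in t])
    for k in("jar","lid_top","roller","tin_small","garlic","end_stop"):
        for a in outline_of(k,n)[:1]:
            q=P[a["mask"]&(c["z_map"]>0)];print("  out",k,a["score"],len(q),np.median(q,0),q.min(0),q.max(0))
o=manip.get_obs();print(o)
E
```

```text
top 48.87696806783019 [0.4008 0.1693 1.1136] [ 0.18   -0.006  -0.9836]
jar [(np.float64(0.88), array([259., 215.]), array([0.5558, 0.3135]))]
lid_top [(np.float64(0.64), array([255., 208.]), array([0.5559, 0.3109]))]
holder [(np.float64(0.62), array([368., 178.]), array([0.6583, 0.0362]))]
nest [(np.float64(0.96), array([370., 181.]), array([0.6477, 0.0311]))]
apron [(np.float64(0.86), array([374., 211.]), array([0.5703, 0.0229]))]
rail [(np.float64(0.74), array([356., 192.]), array([0.618 , 0.0689]))]
end_stop [(np.float64(0.47), array([378., 166.]), array([0.6887, 0.0109]))]
roller [(np.float64(0.41), array([384., 184.]), array([0.6328, 0.0025]))]
tin_small [(np.float64(0.72), array([289., 197.]), array([0.6039, 0.2399]))]
garlic [(np.float64(0.9), array([297., 166.]), array([0.6851, 0.2218]))]
  out jar 0.69 831 [0.5498 0.3109 0.1027] [ 0.5189  0.2793 -0.0015] [0.6038 0.3545 0.1091]
  out lid_top 0.62 666 [0.553  0.3146 0.1033] [ 0.5201  0.281  -0.0003] [0.6038 0.3593 0.1091]
  out tin_small 0.73 476 [0.6023 0.2355 0.0678] [0.5772 0.2109 0.004 ] [0.6326 0.2641 0.074 ]
  out garlic
[... 1289 characters left out ...]
3 0.3543 0.074 ]
  out garlic 0.55 325 [0.6697 0.2081 0.0325] [ 0.6518  0.1917 -0.0001] [0.7399 0.2434 0.0558]
  out end_stop 0.54 131 [0.6781 0.0071 0.0527] [ 0.6523 -0.0129 -0.0003] [0.7623 0.0464 0.0647]
{'time_s': 1.7, 'qpos': array([ 1.1076,  0.1304,  1.4882, -0.    ,  1.523 , -0.0854]), 'dq': array([-0.0013, -0.0011,  0.0018, -0.0006, -0.0016, -0.0002]), 'joint_efforts': array([ -0.0008, -55.9745, -49.2045,   0.0764,   0.023 ,  -0.    ]), 'ee_pos': array([0.2213, 0.5577, 0.1935]), 'orientation': array([0.    , 0.1878, 0.9822, 0.    ]), 'contact_force': array([-0.3492, -0.3214, -0.4348]), 'ft_torque': array([-0.0677,  0.0178,  0.0159]), 'finger_force': 0.0, 'width': 0.09322994551412572}
```

```bash
cd pics; python3 -c "
import cv2,numpy as np
a=cv2.imread('top0.png');b=cv2.imread('scene0.png');cv2.imwrite('both0.png',cv2.resize(np.vstack([a,b]),(480,600)))"
```

```text
(no output)
```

View pics/top0.png

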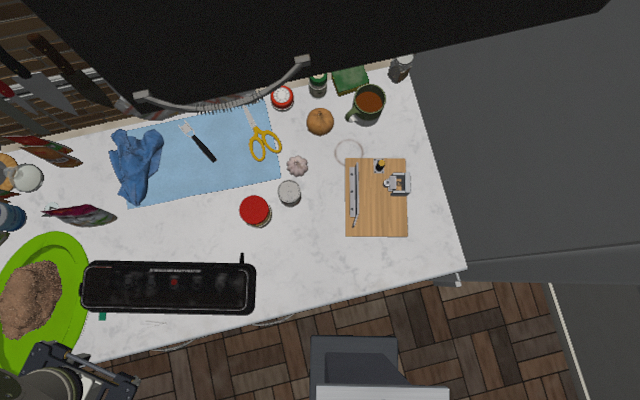

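View pics/scene0.png

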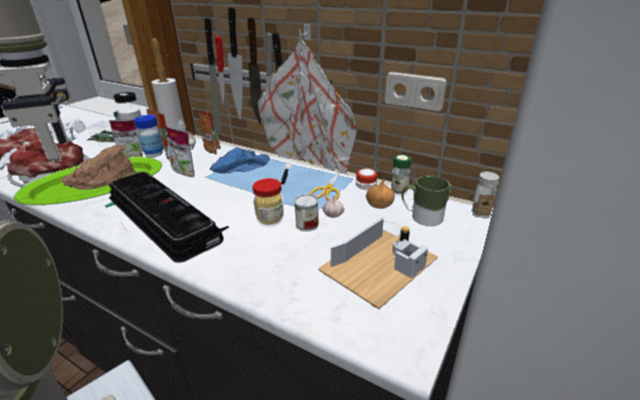

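Top view: the jar lid is at (255,210), with the tin at (289,192) and garlic at (297,166) up and to its right. The board spans cols 345–408, rows 157–237, with the rail at col ~354, the post at ~(380,165) and the housing at ~(398,183). Next I'll refine the geometry from depth.

```bash
python3 - <<'E'
from h import *
np.set_printoptions(precision=4,suppress=True)
for n in("top","scene"):
    c=camera(n);P=cloud(c);px=c["pixels"].astype(int);ok=c["z_map"]>0
    x,y,z=P[...,0],P[...,1],P[...,2]
    lid=ok&(z>.098)&(abs(x-.553)<.06)&(abs(y-.312)<.06)
    q=P[lid][:,:2].astype(np.float32);print(n,"lid",cv2.minEnclosingCircle(q),q.mean(0),len(q),np.median(P[lid][:,2]))
    near=ok&(abs(x-.61)<.16)&(abs(y-.02)<.13)
    wood=near&(px[...,0]-px[...,2]>40)&(z<.02)
    q=P[wood][:,:2].astype(np.float32);print("board",cv2.minAreaRect(q),len(q),np.median(P[wood][:,2]))
    hi=near&(z>.05)&(z<.075)
    nl,L,st,ce=cv2.connectedComponentsWithStats(hi.astype(np.uint8))
    for i in range(1,nl):
        if st[i,4]>5:
            q=P[L==i][:,:2].astype(np.float32);print("hi",st[i],cv2.minAreaRect(q),q.mean(0),np.median(P[L==i][:,2]),np.median(px[L==i],0))
    blk=near&(px.sum(-1)<130)&(z>.02);q=P[blk];print("black",len(q),q.mean(0),q.min(0),q.max(0))
    print("pix z>.05 obstacles near tin", P[ok&(abs(x-.603)<.05)&(abs(y-.235)<.04)&(z>.066)].mean(0))
    crop=px[150:245,340:420] if n=="top" else px[210:310,310:450]
    cv2.imwrite("pics/crop_%s.png"%n,cv2.resize(crop[:,:,::-1].astype(np.uint8),None,fx=4,fy=4,interpolation=2))
a=cv2.imread("pics/crop_top.png");b=cv2.imread("pics/crop_scene.png")
h=400;a=cv2.resize(a,(int(a.shape[1]*h/a.shape[0]),h));b=cv2.resize(b,(int(b.shape[1]*h/b.shape[0]),h))
r=np.hstack([a,b]);print(r.shape);cv2.imwrite("pics/crops.png",cv2.resize(r,(min(800,r.shape[1]),h)))
E
```

```text
top lid ((0.5706717371940613, 0.30164632201194763), 0.05542883649468422) [0.5776 0.3072] 16709 0.7834207569769084
board ((0.6093674898147583, 0.017441965639591217), (0.20434337854385376, 0.1572505384683609), 1.0613826513290405) 3683 0.010020790912805269
hi [377 160   8   8  53] ((0.6829010844230652, 0.011749710887670517), (0.017268644645810127, 0.01698024570941925), 11.179885864257812) [0.6824 0.012 ] 0.06032302672835291 [156. 122.  54.]
hi [353 162   6  65 154] ((0.6056152582168579, 0.07045648247003555), (0.011251667514443398, 0.15901419520378113), 87.60467529296875) [0.6045 0.0708] 0.05969453091339759 [138. 137. 139.]
hi [383 172  28  22 323] ((0.6353356838226318, -0.02729647606611252), (0.05197540670633316, 0.0650596171617508), 3.079287528991699) [ 0.6358 -0.0323] 0.05750374077165717 [158. 156. 159.]
black 10301 [0.6477 0.0532 0.718 ] [ 0.5587 -0.1099  0.0238] [0.6924 0.15   0.793 ]
pix z>.05 obstacles near tin [0.5965 0.2376 0.7338]
scene lid ((0.5531800389289856, 0.3128940165042877), 0.03465954586863518) [0.5505 0.3094] 380 0.10447604552323139
board ((0.608140230178833, 0.01581888645887375), (0.2047027349472046, 0.15567511320114136), 0.6617890000343323) 3341 0.011614768695461401
hi [330 218  54  34 320] ((0.6055619120597839, 0.069089375436306), (0.013611746951937675, 0.15933315455913544), 87.3939208984375) [0.5976 0.0683] 0.058043670592537025 [103. 105. 112.]
hi [400 226  10  10  81] ((0.6828101873397827, 0.009228328242897987), (0.01752818003296852, 0.019236570224165916), 45.9776611328125) [0.6805 0.0082] 0.0587642393090977 [125. 110.  58.]
hi [393 240  35  24 447] ((0.635753870010376, -0.03052118793129921), (0.05399700626730919, 0.06579416245222092), 0.0068109952844679356) [ 0.6327 -0.0381] 0.05844216063185611 [170. 175. 186.]
black 48 [0.6771 0.006  0.0484] [0.6728 0.0004 0.0365] [0.6838 0.0137 0.0569]
pix z>.05 obstacles near tin [0.6054 0.2352 0.0699]
(400, 896, 3)
```

View pics/crops.png

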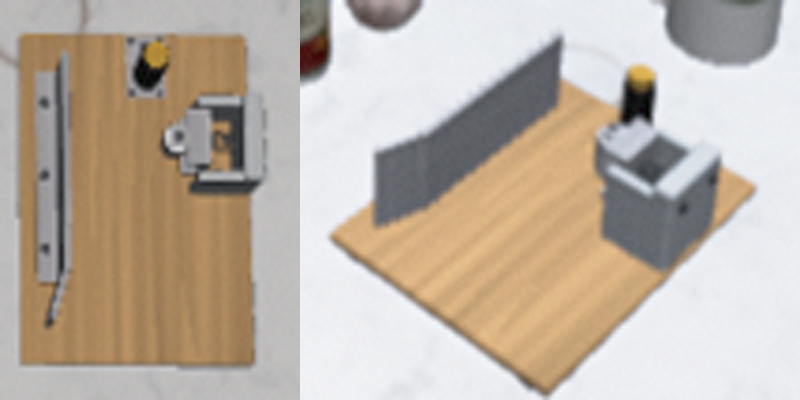

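The crops show the rail on the left with its mouth flared at the bottom, the yellow-capped black post at top centre, and the roller with its housing on the right. From these I get:

| Item | World position (m) |
|---|---|
| Holder yaw | about +0.9° |
| Nest | (0.651, 0.031) |
| Apron | (0.571, 0.026) |
| Post | (0.683, 0.011), so home is about 6 mm short of nominal |
| Jar | (0.5535, 0.3125) |

Next I'll move above the jar.

Request:
{"name": "servo_tool", "arguments": {"rows": [{"dx":-30,"dy":-8},{"dx":-80,"dy":-21},{"dx":-135,"dy":-35.5},{"dx":-190,"dy":-50},{"dx":-245,"dy":-64.5},{"dx":-300,"dy":-79},{"dx":-345,"dy":-91},{"dx":-380,"dy":-100},{"dx":-399,"dy":-105},{"dx":-399,"dy":-105},{"dx":-399,"dy":-105}], "gripper": -1}}

```text
$.rows[0]: bad value
```

Request:
{"name": "servo_tool", "arguments": {"rows": [{"dx":-30,"dy":-8,"dz":0,"rx":0,"ry":0,"rz":0},{"dx":-80,"dy":-21,"dz":0,"rx":0,"ry":0,"rz":0},{"dx":-135,"dy":-35.5,"dz":0,"rx":0,"ry":0,"rz":0},{"dx":-190,"dy":-50,"dz":0,"rx":0,"ry":0,"rz":0},{"dx":-245,"dy":-64.5,"dz":0,"rx":0,"ry":0,"rz":0},{"dx":-300,"dy":-79,"dz":0,"rx":0,"ry":0,"rz":0},{"dx":-345,"dy":-91,"dz":0,"rx":0,"ry":0,"rz":0},{"dx":-380,"dy":-100,"dz":0,"rx":0,"ry":0,"rz":0},{"dx":-399,"dy":-105,"dz":0,"rx":0,"ry":0,"rz":0},{"dx":-399,"dy":-105,"dz":0,"rx":0,"ry":0,"rz":0},{"dx":-399,"dy":-105,"dz":0,"rx":0,"ry":0,"rz":0}], "gripper": -1}}

```text
time_s: 3.18
ee_pos: [0.5525, 0.3139, 0.1935]
orientation: [-0.0, 0.187, 0.982, 0.0]
contact_force: [-0.8, 0.1, 0.0]
width: 0.0931
finger_force: 0.0
```

Request:
{"name": "servo_tool", "arguments": {"rows": [{"dx":-1,"dy":-1,"dz":20,"rx":0,"ry":0,"rz":0},{"dx":-1,"dy":-1,"dz":50,"rx":0,"ry":0,"rz":0},{"dx":-1,"dy":-1,"dz":80,"rx":0,"ry":0,"rz":0},{"dx":-1,"dy":-1,"dz":102,"rx":0,"ry":0,"rz":0},{"dx":-1,"dy":-1,"dz":114,"rx":0,"ry":0,"rz":0},{"dx":-1,"dy":-1,"dz":116,"rx":0,"ry":0,"rz":0},{"dx":-1,"dy":-1,"dz":116,"rx":0,"ry":0,"rz":0}]}}

```text
time_s: 4.05
ee_pos: [0.5543, 0.312, 0.0782]
orientation: [0.0, 0.188, 0.982, 0.0]
contact_force: [0.3, -0.6, 0.6]
width: 0.093
finger_force: 0.0
```

Request:
{"name": "servo_tool", "arguments": {"rows": [{"dx":0,"dy":0,"dz":0,"rx":0,"ry":0,"rz":0},{"dx":0,"dy":0,"dz":0,"rx":0,"ry":0,"rz":0},{"dx":0,"dy":0,"dz":0,"rx":0,"ry":0,"rz":0},{"dx":0,"dy":0,"dz":0,"rx":0,"ry":0,"rz":0},{"dx":0,"dy":0,"dz":0,"rx":0,"ry":0,"rz":0},{"dx":0,"dy":0,"dz":0,"rx":0,"ry":0,"rz":0}], "gripper": 0.6}}

```text
time_s: 4.8
ee_pos: [0.5579, 0.3151, 0.0827]
orientation: [0.004, 0.188, 0.982, 0.004]
contact_force: [2.9, 9.6, 17.6]
width: 0.038
finger_force: 9.9
```

```bash
python3 - <<'E'
from h import *
c=camera("scene");save(c,"s1.png");o=manip.get_obs();print(o["time_s"],o["width"],o["finger_force"],o["contact_force"],o["ee_pos"])
cv2.imwrite("pics/s1c.png",cv2.resize(c["pixels"][120:260,190:350,::-1],None,fx=4,fy=4))
E
```

```text
4.85 0.03375872576102434 10.73386829296851 [ 3.05970261  8.91914634 21.05335692] [0.55834437 0.31545412 0.08320954]
```

View pics/s1c.png

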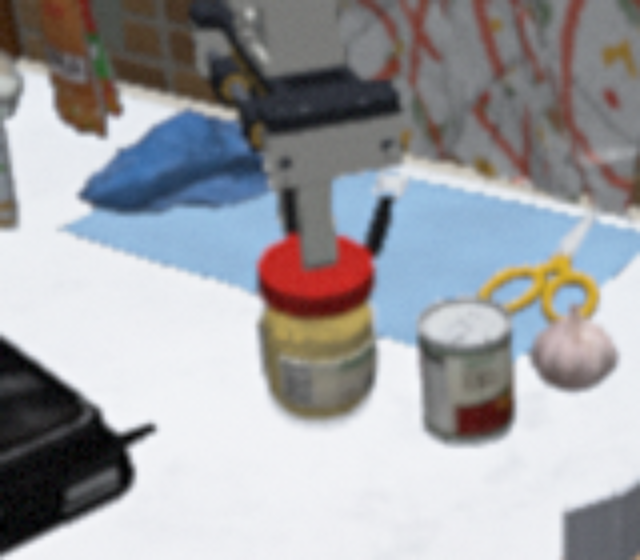

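The lid moved ~7 px right and the near finger appears to end on the lid top. This is not a proper grasp, so I'll open and measure again.

Request:
{"name": "servo_tool", "arguments": {"rows": [{"dx":0,"dy":0,"dz":0,"rx":0,"ry":0,"rz":0},{"dx":0,"dy":0,"dz":0,"rx":0,"ry":0,"rz":0},{"dx":0,"dy":0,"dz":0,"rx":0,"ry":0,"rz":0},{"dx":0,"dy":0,"dz":0,"rx":0,"ry":0,"rz":0},{"dx":0,"dy":0,"dz":0,"rx":0,"ry":0,"rz":0},{"dx":0,"dy":0,"dz":0,"rx":0,"ry":0,"rz":0}], "gripper": -1}}

```text
time_s: 5.6
ee_pos: [0.5538, 0.3113, 0.0773]
orientation: [-0.0, 0.188, 0.982, -0.0]
contact_force: [0.5, -0.8, 1.6]
width: 0.0892
finger_force: 0.5
```

```bash
python3 - <<'E'
from h import *
np.set_printoptions(precision=4,suppress=True)
o=manip.get_obs();print(o["time_s"],o["width"],o["finger_force"],o["contact_force"],o["ee_pos"])
for n in("scene","top"):
    c=camera(n);save(c,n+"2.png");P=cloud(c);p=c["pixels"].astype(int);x,y,z=np.moveaxis(P,-1,0)
    red=(p[...,0]>100)&(p[...,1]<60)&(p[...,2]<70)&(abs(x-.55)<.1)&(abs(y-.31)<.1)
    q=P[red&(z>.098)];print(n,len(q),cv2.minEnclosingCircle(q[:,:2].astype(np.float32)) if len(q)>3 else 0,np.median(q,0),q[:,2].max())
    for k in("tin_small","garlic"):
        for a in outline_of(k,n)[:1]:print(k,np.median(P[a["mask"]&(c["z_map"]>0)],0))
    # fingers: non red points around between z .07-.16
    fg=~red&(c["z_map"]>0)&(z>.06)&(z<.15)&(abs(x-.555)<.1)&(abs(y-.313)<.1)
    for lo in np.arange(.06,.15,.015):
        s=P[fg&(z>=lo)&(z<lo+.015)]; print(round(lo,3),len(s),s.min(0)if len(s) else'',s.max(0) if len(s) else '')
a=cv2.imread("pics/scene2.png")[120:260,190:350]
cv2.imwrite("pics/s2c.png",cv2.resize(a,None,fx=4,fy=4))
E
```

```text
5.6 0.08918310610916909 0.458292753319256 [ 0.5036 -0.8143  1.5779] [0.5538 0.3113 0.0773]
scene 234 ((0.5453149080276489, 0.2933817505836487), 0.033568043261766434) [0.5349 0.2944 0.1065] 0.11347679227720796
tin_small [0.5931 0.2214 0.0513]
garlic [0.6685 0.2076 0.0325]
0.06 450 [0.5133 0.213  0.0601] [0.6343 0.3239 0.075 ]
0.075 129 [0.5142 0.2646 0.0752] [0.5712 0.3192 0.09  ]
0.09 115 [0.5126 0.2623 0.09  ] [0.5739 0.3607 0.1049]
0.105 127 [0.5143 0.254  0.105 ] [0.5785 0.3695 0.1198]
0.12 75 [0.5214 0.2521 0.12  ] [0.5774 0.3687 0.1349]
0.135 60 [0.5199 0.2502 0.1354] [0.5388 0.2705 0.15  ]
top 62 ((0.5280590057373047, 0.2939538359642029), 0.02856292575597763) [0.5195 0.3014 0.1076] 0.27119873445531983
tin_small [0.6062 0.233  0.0678]
garlic [0.677  0.2215 0.0365]
0.06 408 [0.5145 0.2131 0.0606] [0.6331 0.3356 0.0749]
0.075 3 [0.5182 0.2221 0.0752] [0.5827 0.3316 0.0786]
0.09 14 [0.5129 0.2848 0.0912] [0.5461 0.3293 0.1043]
0.105 3 [0.5127 0.3013 0.1057] [0.5312 0.324  0.1122]
0.12 0  
0.135 0
```

View pics/s2c.png

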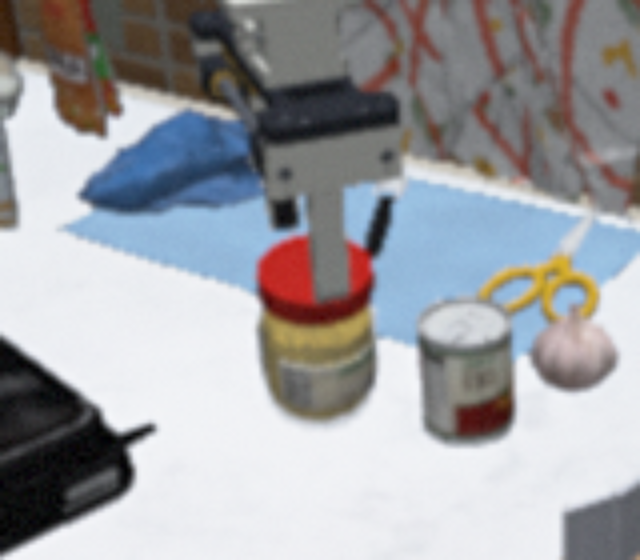

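Request:
{"name": "servo_tool", "arguments": {"rows": [{"dx":0,"dy":-5,"dz":0,"rx":0,"ry":0,"rz":0},{"dx":0,"dy":-12,"dz":0,"rx":0,"ry":0,"rz":0},{"dx":0,"dy":-18,"dz":0,"rx":0,"ry":0,"rz":0},{"dx":0,"dy":-20,"dz":0,"rx":0,"ry":0,"rz":0},{"dx":0,"dy":-20,"dz":0,"rx":0,"ry":0,"rz":0}], "gripper": -1}}

```text
time_s: 6.52
ee_pos: [0.5467, 0.2929, 0.0778]
orientation: [0.0, 0.188, 0.982, 0.0]
contact_force: [0.0, 0.8, 1.8]
width: 0.093
finger_force: 0.8
```

```bash
cat >> h.py <<'E'
def lid(c,ctr,r=.09,zmin=.09):
    P=cloud(c);p=c["pixels"].astype(int);x,y,z=np.moveaxis(P,-1,0)
    red=(p[...,0]>90)&(p[...,1]<70)&(p[...,2]<80)&(abs(x-ctr[0])<r)&(abs(y-ctr[1])<r)&(z>zmin)
    q=P[red]; 
    if len(q)<20: return len(q)
    zt=np.percentile(q[:,2],80);s=q[abs(q[:,2]-zt)<.006]
    A=np.c_[s[:,:2]-s[:,:2].mean(0),np.ones(len(s))];pl=np.linalg.lstsq(A,s[:,2],rcond=None)[0]
    (cx,cy),rr=cv2.minEnclosingCircle(s[:,:2].astype(np.float32))
    return len(s),np.round([cx,cy,rr],4),"plane",np.round(pl,4),"zmax",q[:,2].max()
E
python3 - <<'E'
from h import *
for n in("scene","top"):
    c=camera(n);save(c,n+"3.png");print(n,lid(c,(.545,.3)))
o=manip.get_obs();print(o["time_s"],o["width"],o["finger_force"],o["contact_force"],o["ee_pos"])
a=cv2.imread("pics/scene3.png")[150:240,220:330];b=cv2.imread("pics/top3.png")[170:250,210:310]
cv2.imwrite("pics/s3c.png",np.hstack([cv2.resize(a,(400,330)),cv2.resize(b,(400,330))]))
E
```

```text
scene (227, array([0.5489, 0.3053, 0.0352]), 'plane', array([0.0507, 0.0996, 0.1067]), 'zmax', np.float64(0.15190168059856174))
top (32, array([0.5228, 0.3132, 0.0143]), 'plane', array([0.044 , 0.0378, 0.105 ]), 'zmax', np.float64(0.3101171933718331))
6.625 0.09290386394359376 0.8666925196303055 [-0.10350124  1.30282868  1.60217253] [0.54671315 0.29314078 0.07766037]
```

View pics/s3c.png

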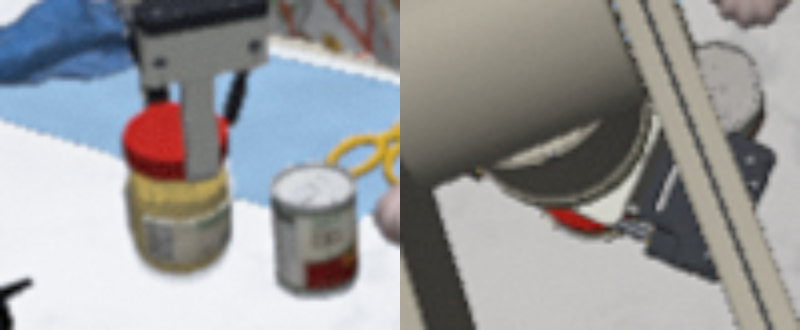

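Request:
{"name": "servo_tool", "arguments": {"rows": [{"dx":0,"dy":3,"dz":0,"rx":0,"ry":0,"rz":0},{"dx":0,"dy":7,"dz":0,"rx":0,"ry":0,"rz":0},{"dx":0,"dy":7,"dz":0,"rx":0,"ry":0,"rz":0},{"dx":0,"dy":7,"dz":-10,"rx":0,"ry":0,"rz":0},{"dx":0,"dy":7,"dz":-20,"rx":0,"ry":0,"rz":0},{"dx":0,"dy":7,"dz":-40,"rx":0,"ry":0,"rz":0},{"dx":0,"dy":7,"dz":-70,"rx":0,"ry":0,"rz":0},{"dx":0,"dy":7,"dz":-100,"rx":0,"ry":0,"rz":0},{"dx":0,"dy":7,"dz":-120,"rx":0,"ry":0,"rz":0},{"dx":0,"dy":7,"dz":-120,"rx":0,"ry":0,"rz":0}], "gripper": -1}}

```text
time_s: 7.88
ee_pos: [0.5505, 0.3001, 0.2005]
orientation: [0.002, 0.188, 0.982, 0.001]
contact_force: [0.7, 0.3, -1.0]
width: 0.0932
finger_force: 0.0
```

```bash
python3 - <<'E'
from h import *
for n in("scene","top"):
    c=camera(n);save(c,n+"4.png");print(n,lid(c,(.545,.3)))
    for k,z in(("jar",0),("lid_top",.1045)):print(k,[(round(a["score"],2),ray_at_z(c,a["pixel"],z)) for a in tip_of(k,n)[:1]])
o=manip.get_obs();print(o["time_s"],o["width"],o["finger_force"],o["contact_force"],o["ee_pos"])
a=cv2.imread("pics/scene4.png")[100:260,180:380]
cv2.imwrite("pics/s4c.png",cv2.resize(a,None,fx=3.5,fy=3.5))
E
```

```text
scene (318, array([0.5514, 0.3115, 0.0329]), 'plane', array([0.0165, 0.0198, 0.1042]), 'zmax', np.float64(0.10675536626443195))
jar [(0.94, array([0.56096012, 0.30929364, 0.        ]))]
lid_top [(0.77, array([0.54197273, 0.31311055, 0.1045    ]))]
top (136, array([0.5521, 0.3149, 0.0316]), 'plane', array([0.0022, 0.0061, 0.1035]), 'zmax', np.float64(0.38512461125656766))
jar [(0.77, array([0.55005884, 0.31505536, 0.        ]))]
lid_top [(0.74, array([0.55406803, 0.31053568, 0.1045    ]))]
8.175 0.09310389197744426 0.0 [-0.41567044 -0.29725412 -0.12347499] [0.54844032 0.29916179 0.19588266]
```

View pics/s4c.png

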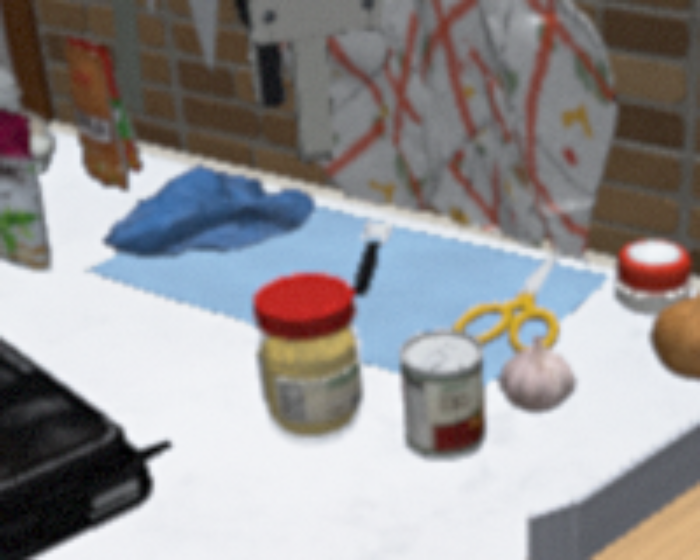

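The jar is upright again at about (0.552, 0.3135) and the neighbours haven't moved. I'll re-grasp with the fingers closing in small steps, centred on the lid.

Request:
{"name": "servo_tool", "arguments": {"rows": [{"dx":2,"dy":14.5,"dz":10,"rx":0,"ry":0,"rz":0},{"dx":2,"dy":14.5,"dz":30,"rx":0,"ry":0,"rz":0},{"dx":2,"dy":14.5,"dz":60,"rx":0,"ry":0,"rz":0},{"dx":2,"dy":14.5,"dz":90,"rx":0,"ry":0,"rz":0},{"dx":2,"dy":14.5,"dz":110,"rx":0,"ry":0,"rz":0},{"dx":2,"dy":14.5,"dz":118,"rx":0,"ry":0,"rz":0},{"dx":2,"dy":14.5,"dz":118,"rx":0,"ry":0,"rz":0},{"dx":2,"dy":14.5,"dz":118,"rx":0,"ry":0,"rz":0}], "gripper": -0.6}}

```text
time_s: 9.18
ee_pos: [0.5537, 0.3142, 0.081]
orientation: [0.001, 0.188, 0.982, 0.001]
contact_force: [0.6, -0.3, 0.1]
width: 0.0741
finger_force: 0.0
```

Request:
{"name": "servo_tool", "arguments": {"rows": [{"dx":0,"dy":0,"dz":0,"rx":0,"ry":0,"rz":0},{"dx":0,"dy":0,"dz":0,"rx":0,"ry":0,"rz":0}], "gripper": -0.5}}

```text
time_s: 9.43
ee_pos: [0.5531, 0.3139, 0.0803]
orientation: [0.001, 0.188, 0.982, 0.0]
contact_force: [0.4, -0.1, -0.7]
width: 0.0699
finger_force: 0.0
```

Request:
{"name": "servo_tool", "arguments": {"rows": [{"dx":0,"dy":0,"dz":0,"rx":0,"ry":0,"rz":0},{"dx":0,"dy":0,"dz":0,"rx":0,"ry":0,"rz":0}], "gripper": -0.44}}

```text
time_s: 9.68
ee_pos: [0.5528, 0.3138, 0.0797]
orientation: [0.0, 0.188, 0.982, 0.0]
contact_force: [1.4, -0.8, 0.2]
width: 0.0672
finger_force: 0.2
```

Request:
{"name": "servo_tool", "arguments": {"rows": [{"dx":0,"dy":0,"dz":0,"rx":0,"ry":0,"rz":0},{"dx":0,"dy":0,"dz":0,"rx":0,"ry":0,"rz":0}], "gripper": -0.38}}

```text
time_s: 9.93
ee_pos: [0.5528, 0.3139, 0.0797]
orientation: [0.0, 0.188, 0.982, 0.0]
contact_force: [-0.0, 0.3, 1.4]
width: 0.0643
finger_force: 0.5
```

Request:
{"name": "servo_tool", "arguments": {"rows": [{"dx":0,"dy":0,"dz":0,"rx":0,"ry":0,"rz":0},{"dx":0,"dy":0,"dz":0,"rx":0,"ry":0,"rz":0}], "gripper": -0.32}}

```text
time_s: 10.18
ee_pos: [0.5528, 0.3139, 0.0797]
orientation: [0.0, 0.188, 0.982, 0.0]
contact_force: [0.3, 1.2, 1.7]
width: 0.0618
finger_force: 0.7
```

```bash
python3 - <<'E'
from h import *
c=camera("scene");save(c,"scene5.png");print(lid(c,(.55,.31)))
P=cloud(c);F=f(c)
def pr(X): q=c["R"]@X+c["t"];return np.array([c["cx"]+F*q[0]/q[2],c["cy"]+F*q[1]/q[2]])
o=manip.get_obs();e=o["ee_pos"];Y=np.array([.369,.929,0]);X=np.array([-.929,.369,0]);print(o["width"],o["finger_force"])
img=c["pixels"][:,:,::-1].copy();x0,y0,x1,y1=215,120,325,250;k=6
img=cv2.resize(img[y0:y1,x0:x1],None,fx=4.5,fy=4.5,interpolation=2)
for s,col in((-1,(0,255,0)),(1,(255,255,0))):
    for h in(0,.019,.06):
        for w in(-.0075,.0075):
            p=(pr(e+s*Y*o["width"]/2+X*w+[0,0,h])-[x0,y0])*4.5
            cv2.circle(img,tuple(int(v) for v in p),3,col,-1)
for zz in(.1045,.0875):
  for t in np.linspace(0,6.28,40):
    p=(pr(np.array([.552+.034*np.cos(t),.3135+.034*np.sin(t),zz]))-[x0,y0])*4.5
    cv2.circle(img,tuple(int(v) for v in p),1,(255,0,255),-1)
cv2.imwrite("pics/s5c.png",img)
E
```

```text
(211, array([0.5511, 0.3122, 0.0344]), 'plane', array([0.0236, 0.0387, 0.104 ]), 'zmax', np.float64(0.13274692187310588))
0.06147170535582705 0.720383896605199
```

View pics/s5c.png

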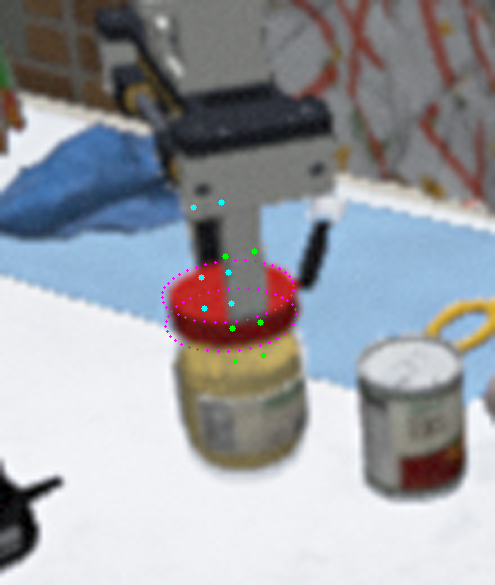

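```bash
python3 - <<'E'
from h import *
c=camera("scene");F=f(c)
def pr(X): q=c["R"]@X+c["t"];return np.array([c["cx"]+F*q[0]/q[2],c["cy"]+F*q[1]/q[2]])
Y=np.array([.369,.929,0]);e=np.array([.5484,.2992,.196])
for h in(0,.019,.04):
  for d in (.0465,.064): print(h,d,pr(e-Y*d+[0,0,h]))
img=cv2.imread("pics/scene4.png");print(img[130:170:2,270].tolist())
P=cloud(c)
m=P[175:205,262:274];print(np.round(m[::3,4],3).tolist())
E
```

```text
0 0.0465 [270.65276371 158.45135818]
0 0.064 [273.02957117 161.65206551]
0.019 0.0465 [269.89978464 150.04198164]
0.019 0.064 [272.29254075 153.13328902]
0.04 0.0465 [269.04605262 140.50738209]
0.04 0.064 [271.456514   143.47028876]
[[119, 122, 121], [117, 121, 119], [115, 118, 118], [117, 120, 119], [119, 121, 120], [118, 120, 121], [116, 119, 118], [88, 89, 90], [76, 85, 95], [58, 76, 94], [49, 72, 91], [103, 114, 123], [186, 196, 199], [229, 226, 219], [227, 207, 195], [205, 171, 137], [220, 186, 149], [218, 185, 149], [217, 184, 148], [222, 188, 153]]
[[0.527, 0.273, 0.153], [0.527, 0.273, 0.145], [0.526, 0.274, 0.138], [0.527, 0.276, 0.13], [0.525, 0.275, 0.123], [0.528, 0.279, 0.113], [0.535, 0.291, 0.098], [0.532, 0.288, 0.092], [0.534, 0.293, 0.081], [0.532, 0.29, 0.076]]
```

Depth shows the real fingertips ~28 mm above the reported TCP at this opening, so the fingers closed over the lid top. I'll open, go lower and grip again.

Request:
{"name": "servo_tool", "arguments": {"rows": [{"dx":0,"dy":0,"dz":0,"rx":0,"ry":0,"rz":0},{"dx":0,"dy":0,"dz":0,"rx":0,"ry":0,"rz":0},{"dx":0,"dy":0,"dz":0,"rx":0,"ry":0,"rz":0},{"dx":0,"dy":0,"dz":8,"rx":0,"ry":0,"rz":0},{"dx":0,"dy":0,"dz":16,"rx":0,"ry":0,"rz":0},{"dx":0,"dy":0,"dz":24,"rx":0,"ry":0,"rz":0},{"dx":0,"dy":0,"dz":24,"rx":0,"ry":0,"rz":0},{"dx":0,"dy":0,"dz":24,"rx":0,"ry":0,"rz":0}], "gripper": -1}}

```text
time_s: 11.28
ee_pos: [0.5527, 0.3138, 0.0556]
orientation: [-0.0, 0.188, 0.982, -0.0]
contact_force: [0.1, -0.2, 1.4]
width: 0.093
finger_force: 0.0
```

Request:
{"name": "servo_tool", "arguments": {"rows": [{"dx":0,"dy":0,"dz":0,"rx":0,"ry":0,"rz":0},{"dx":0,"dy":0,"dz":0,"rx":0,"ry":0,"rz":0},{"dx":0,"dy":0,"dz":0,"rx":0,"ry":0,"rz":0},{"dx":0,"dy":0,"dz":0,"rx":0,"ry":0,"rz":0}], "gripper": -0.5}}

```text
time_s: 11.78
ee_pos: [0.5531, 0.3143, 0.0561]
orientation: [0.0, 0.188, 0.982, 0.001]
contact_force: [1.3, 2.9, 1.7]
width: 0.0699
finger_force: 1.0
```

Request:
{"name": "servo_tool", "arguments": {"rows": [{"dx":0,"dy":0,"dz":0,"rx":0,"ry":0,"rz":0},{"dx":0,"dy":0,"dz":0,"rx":0,"ry":0,"rz":0}], "gripper": -0.4}}

```text
time_s: 12.02
ee_pos: [0.5532, 0.3143, 0.0561]
orientation: [0.0, 0.188, 0.982, 0.001]
contact_force: [1.9, 3.4, 2.3]
width: 0.0671
finger_force: 30.0
```

Firm grip: 30 N at 67 mm. I'll lift gently and check.

Request:
{"name": "servo_tool", "arguments": {"rows": [{"dx":0,"dy":0,"dz":-3,"rx":0,"ry":0,"rz":0},{"dx":0,"dy":0,"dz":-10,"rx":0,"ry":0,"rz":0},{"dx":0,"dy":0,"dz":-25,"rx":0,"ry":0,"rz":0},{"dx":0,"dy":0,"dz":-50,"rx":0,"ry":0,"rz":0},{"dx":0,"dy":0,"dz":-75,"rx":0,"ry":0,"rz":0},{"dx":0,"dy":0,"dz":-90,"rx":0,"ry":0,"rz":0},{"dx":0,"dy":0,"dz":-95,"rx":0,"ry":0,"rz":0},{"dx":0,"dy":0,"dz":-95,"rx":0,"ry":0,"rz":0}]}}

```text
time_s: 13.02
ee_pos: [0.5525, 0.3137, 0.1502]
orientation: [-0.0, 0.188, 0.982, -0.0]
contact_force: [-0.6, 0.1, -5.5]
width: 0.0666
finger_force: 30.0
```

```bash
python3 - <<'E'
from h import *
np.set_printoptions(precision=4,suppress=True)
c=camera("scene");save(c,"scene6.png");P=cloud(c);o=manip.get_obs();e=o["ee_pos"]
print(e,o["contact_force"],o["width"],o["finger_force"],o["time_s"],o["qpos"])
print(lid(c,e[:2],.06,.1))
for a in outline_of("jar","scene")[:1]:
    q=P[a["mask"]&(c["z_map"]>0)];q=q[np.hypot(q[:,0]-e[0],q[:,1]-e[1])<.05];print("jar",q.min(0),q.max(0),np.median(q,0))
# move to above apron
ap=np.array([.5706,.026,e[2]]);print("tool delta apron",tool(ap-e))
E
```

```text
[0.5522 0.3135 0.1496] [-0.1281  0.235  -4.9647] 0.06681715160349448 29.999037687666714 13.075 [ 0.4357  0.248   1.4361 -0.      1.4589 -0.7573]
(204, array([0.5526, 0.314 , 0.0358]), 'plane', array([0.0193, 0.0406, 0.1986]), 'zmax', np.float64(0.21326953941311874))
jar [0.5171 0.2657 0.0946] [0.586  0.3478 0.2149] [0.5338 0.2902 0.156 ]
tool delta apron [-123.1656 -260.4377    0.2233]
```

Request:
{"name": "servo_tool", "arguments": {"rows": [{"dx":-6,"dy":-13,"dz":-6,"rx":0,"ry":0,"rz":-1},{"dx":-18,"dy":-39,"dz":-10,"rx":0,"ry":0,"rz":-3},{"dx":-34,"dy":-72,"dz":-10,"rx":0,"ry":0,"rz":-6},{"dx":-52,"dy":-109,"dz":-10,"rx":0,"ry":0,"rz":-9},{"dx":-70,"dy":-148,"dz":-10,"rx":0,"ry":0,"rz":-12},{"dx":-88,"dy":-186,"dz":-10,"rx":0,"ry":0,"rz":-15},{"dx":-104,"dy":-220,"dz":-10,"rx":0,"ry":0,"rz":-18},{"dx":-116,"dy":-246,"dz":-10,"rx":0,"ry":0,"rz":-21},{"dx":-122,"dy":-258,"dz":-10,"rx":0,"ry":0,"rz":-22.5},{"dx":-123,"dy":-260,"dz":-10,"rx":0,"ry":0,"rz":-22.5},{"dx":-123,"dy":-260,"dz":-10,"rx":0,"ry":0,"rz":-22.5},{"dx":-123,"dy":-260,"dz":-10,"rx":0,"ry":0,"rz":-22.5}]}}

```text
time_s: 14.62
ee_pos: [0.5709, 0.0275, 0.1603]
orientation: [-0.0, -0.008, 1.0, 0.0]
contact_force: [-0.8, 0.7, -4.7]
width: 0.0667
finger_force: 30.0
```

```bash
python3 - <<'E'
from h import *
np.set_printoptions(precision=4,suppress=True)
c=camera("scene");save(c,"scene7.png");o=manip.get_obs();e=o["ee_pos"];P=cloud(c)
print(e,o["orientation"],o["contact_force"],o["width"],o["time_s"],o["qpos"])
print(lid(c,e[:2],.06,.1))
for a in outline_of("jar","scene")[:1]:
    q=P[a["mask"]&(c["z_map"]>0)];q=q[np.hypot(q[:,0]-e[0],q[:,1]-e[1])<.06];print("jar",np.percentile(q,1,axis=0),q.max(0))
print("tool delta",tool(np.array([.5706,.026,.011+.0561])-e))
E
```

```text
[0.5709 0.0275 0.1604] [-0.0002 -0.0078  1.      0.0001] [-0.5687 -0.3809 -4.7451] 0.0669100596243203 14.675 [-0.0416  0.0718  1.6115  0.0002  1.4587 -1.628 ]
(520, array([0.5686, 0.0284, 0.0346]), 'plane', array([0.0184, 0.0307, 0.2088]), 'zmax', np.float64(0.2357312123556255))
jar [ 0.5366 -0.0075  0.1106] [0.6031 0.067  0.2113]
tool delta [ 0.3634 -1.5335 93.2529]
```

Request:
{"name": "servo_tool", "arguments": {"rows": [{"dx":0,"dy":-2,"dz":10,"rx":0,"ry":0,"rz":0},{"dx":0,"dy":-2,"dz":30,"rx":0,"ry":0,"rz":0},{"dx":0,"dy":-2,"dz":55,"rx":0,"ry":0,"rz":0},{"dx":0,"dy":-2,"dz":75,"rx":0,"ry":0,"rz":0},{"dx":0,"dy":-2,"dz":86,"rx":0,"ry":0,"rz":0},{"dx":0,"dy":-2,"dz":91,"rx":0,"ry":0,"rz":0},{"dx":0,"dy":-2,"dz":92,"rx":0,"ry":0,"rz":0},{"dx":0,"dy":-2,"dz":92,"rx":0,"ry":0,"rz":0}]}}

```text
time_s: 15.72
ee_pos: [0.5718, 0.0247, 0.0694]
orientation: [0.001, -0.007, 1.0, -0.0]
contact_force: [0.0, -0.2, -4.6]
width: 0.0669
finger_force: 30.0
```

Request:
{"name": "servo_tool", "arguments": {"rows": [{"dx":0,"dy":0,"dz":1,"rx":0,"ry":0,"rz":0},{"dx":0,"dy":0,"dz":1,"rx":0,"ry":0,"rz":0}]}}

```text
time_s: 15.98
ee_pos: [0.5714, 0.0247, 0.0679]
orientation: [0.0, -0.007, 1.0, -0.0]
contact_force: [-0.2, -0.6, -5.8]
width: 0.0673
finger_force: 30.0
```

Request:
{"name": "servo_tool", "arguments": {"rows": [{"dx":0,"dy":0,"dz":1,"rx":0,"ry":0,"rz":0},{"dx":0,"dy":0,"dz":1,"rx":0,"ry":0,"rz":0}]}}

```text
time_s: 16.23
ee_pos: [0.5716, 0.0248, 0.067]
orientation: [0.0, -0.007, 1.0, 0.0]
contact_force: [-0.6, 0.9, -1.2]
width: 0.0668
finger_force: 30.0
```

Request:
{"name": "servo_tool", "arguments": {"rows": [{"dx":0,"dy":0,"dz":0.5,"rx":0,"ry":0,"rz":0},{"dx":0,"dy":0,"dz":0.5,"rx":0,"ry":0,"rz":0}]}}

```text
time_s: 16.48
ee_pos: [0.5718, 0.0249, 0.0669]
orientation: [0.001, -0.008, 1.0, 0.0]
contact_force: [-1.5, 1.8, 4.7]
width: 0.0669
finger_force: 30.0
```

Request:
{"name": "servo_tool", "arguments": {"rows": [{"dx":0,"dy":0,"dz":0,"rx":0,"ry":0,"rz":0},{"dx":0,"dy":0,"dz":0,"rx":0,"ry":0,"rz":0},{"dx":0,"dy":0,"dz":0,"rx":0,"ry":0,"rz":0},{"dx":0,"dy":0,"dz":-10,"rx":0,"ry":0,"rz":0},{"dx":0,"dy":0,"dz":-30,"rx":0,"ry":0,"rz":0},{"dx":0,"dy":0,"dz":-60,"rx":0,"ry":0,"rz":0},{"dx":10,"dy":0,"dz":-85,"rx":0,"ry":0,"rz":0},{"dx":30,"dy":0,"dz":-95,"rx":0,"ry":-4,"rz":0},{"dx":50,"dy":0,"dz":-98,"rx":0,"ry":-8,"rz":0},{"dx":62,"dy":0,"dz":-98,"rx":0,"ry":-11,"rz":0},{"dx":65,"dy":0,"dz":-98,"rx":0,"ry":-12,"rz":0},{"dx":65,"dy":0,"dz":-98,"rx":0,"ry":-12,"rz":0}], "gripper": -1}}

```text
time_s: 17.98
ee_pos: [0.5066, 0.0237, 0.1654]
orientation: [0.105, -0.007, 0.994, 0.001]
contact_force: [-0.2, 0.1, 1.1]
width: 0.0931
finger_force: 0.0
```

Request:
{"name": "servo_tool", "arguments": {"rows": [{"dx":0,"dy":0,"dz":0,"rx":0,"ry":0,"rz":0},{"dx":0,"dy":0,"dz":0,"rx":0,"ry":0,"rz":0},{"dx":0,"dy":0,"dz":0,"rx":0,"ry":0,"rz":0},{"dx":0,"dy":0,"dz":0,"rx":0,"ry":0,"rz":0},{"dx":0,"dy":0,"dz":0,"rx":0,"ry":0,"rz":0},{"dx":0,"dy":0,"dz":0,"rx":0,"ry":0,"rz":0},{"dx":0,"dy":0,"dz":0,"rx":0,"ry":0,"rz":0},{"dx":0,"dy":0,"dz":0,"rx":0,"ry":0,"rz":0},{"dx":0,"dy":0,"dz":0,"rx":0,"ry":0,"rz":0}], "gripper": 1}}

```text
time_s: 19.1
ee_pos: [0.5062, 0.0237, 0.1641]
orientation: [0.105, -0.007, 0.994, 0.001]
contact_force: [0.7, -0.2, -0.1]
width: 0.008
finger_force: 0.0
```

```bash
python3 - <<'E'
from h import *
np.set_printoptions(precision=4,suppress=True)
o=manip.get_obs();e=o["ee_pos"];print(e,o["orientation"],o["width"],o["time_s"],o["qpos"])
im=[]
for n in("scene","top"):
    c=camera(n);save(c,n+"8.png");print(n,lid(c,(.572,.025),.05,.1));P=cloud(c);F=f(c)
    q=c["R"]@e+c["t"];p=[c["cx"]+F*q[0]/q[2],c["cy"]+F*q[1]/q[2]];print("tcp px",p)
    a=c["pixels"][:,:,::-1].copy();cv2.circle(a,tuple(int(round(v)) for v in p),1,(0,255,0),-1)
    # lowest points of finger near TCP
    d=P.reshape(-1,3);m=d[(np.hypot(d[:,0]-e[0],d[:,1]-e[1])<.05)&(d[:,2]>.13)&(d[:,2]<.22)]
    for lo in np.arange(.13,.21,.01):
        s=m[(m[:,2]>=lo)&(m[:,2]<lo+.01)]
        if len(s):print(round(lo,3),len(s),np.percentile(s,3,axis=0),np.percentile(s,97,axis=0))
    im.append(cv2.resize(a[140:270,300:440] if n=="scene" else a[150:250,330:430],(400,400)))
cv2.imwrite("pics/s8c.png",np.hstack(im))
E
```

```text
[0.5062 0.0237 0.1641] [ 0.1046 -0.0074  0.9945  0.0008] 0.007950374035603896 19.1 [-0.0681 -0.3498  2.0032  0.018   1.2795 -1.6571]
scene (592, array([0.5692, 0.0234, 0.0333]), 'plane', array([0.0164, 0.0195, 0.1153]), 'zmax', np.float64(0.11826046490626692))
tcp px [np.float64(343.53274783777755), np.float64(218.30111884295368)]
0.18 8 [0.4895 0.0158 0.1874] [0.4937 0.0331 0.1897]
0.19 63 [0.4877 0.0063 0.1903] [0.4967 0.0382 0.1993]
0.2 107 [0.4857 0.0045 0.2002] [0.5038 0.0401 0.2095]
top (639, array([0.5729, 0.0269, 0.0341]), 'plane', array([0.0028, 0.0086, 0.1142]), 'zmax', np.float64(0.12007207779893585))
tcp px [np.float64(382.6067204715381), np.float64(229.83233836462983)]
```

View pics/s8c.png

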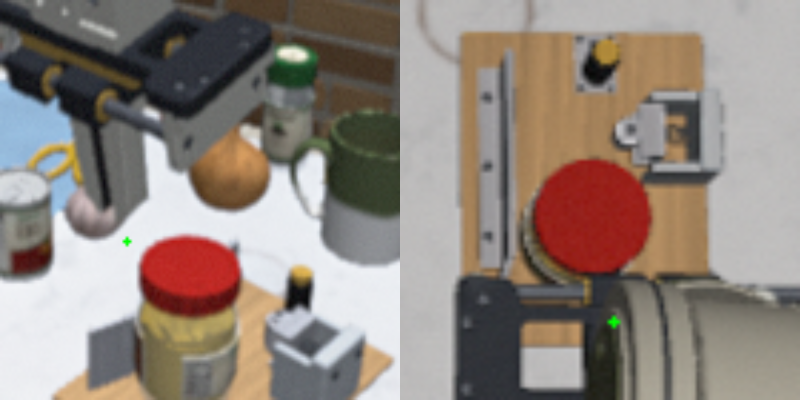

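The gripper is a parallel slider, and the real fingertips are ~24 mm short of the reported TCP along the tool. The jar stands on the apron at about (0.571, 0.026). For the push I'll tilt to 30° so the gripper body clears the lid, and lower so the tip is ~32 mm above the jar's underside.

Request:
{"name": "servo_tool", "arguments": {"rows": [{"dx":5,"dy":1,"dz":15,"rx":0,"ry":-3,"rz":0},{"dx":9,"dy":2,"dz":40,"rx":0,"ry":-8,"rz":0},{"dx":14,"dy":3,"dz":65,"rx":0,"ry":-13,"rz":0},{"dx":19,"dy":4,"dz":90,"rx":0,"ry":-18,"rz":0},{"dx":24,"dy":4,"dz":115,"rx":0,"ry":-18,"rz":0},{"dx":28,"dy":4,"dz":130,"rx":0,"ry":-18,"rz":0},{"dx":30,"dy":4,"dz":139,"rx":0,"ry":-18,"rz":0},{"dx":30,"dy":4,"dz":142,"rx":0,"ry":-18,"rz":0},{"dx":30,"dy":4,"dz":142,"rx":0,"ry":-18,"rz":0},{"dx":30,"dy":4,"dz":142,"rx":0,"ry":-18,"rz":0}]}}

```text
time_s: 20.45
ee_pos: [0.5069, 0.0277, 0.0198]
orientation: [0.259, -0.007, 0.966, 0.002]
contact_force: [-0.2, 0.1, 0.3]
width: 0.0001
finger_force: 0.0
```

```bash
python3 - <<'E'
from h import *
np.set_printoptions(precision=4,suppress=True)
o=manip.get_obs();e=o["ee_pos"];print(e,o["contact_force"],o["time_s"],o["qpos"])
q=o["orientation"];M=Ro.from_quat([q[1],q[2],q[3],q[0]]).as_matrix();print(M)
c=camera("scene");save(c,"scene9.png");P=cloud(c).reshape(-1,3);print(lid(c,(.572,.025),.05,.1))
L=(P-e)@M  # tool coords
m=(abs(L[:,0])<.03)&(abs(L[:,1])<.03)&(L[:,2]>-.11)&(L[:,2]<.02)&(P[:,2]>.02)&(P[:,0]<.533)
for lo in np.arange(-.11,.01,.01):
    s=L[m&(L[:,2]>=lo)&(L[:,2]<lo+.01)]
    if len(s):print(round(lo,2),len(s),np.percentile(s,3,axis=0),np.percentile(s,97,axis=0))
cv2.imwrite("pics/s9c.png",cv2.resize(c["pixels"][150:310,270:450,::-1],None,fx=3.5,fy=3.5))
E
```

```text
[0.5069 0.0277 0.0198] [-0.2104  0.099   0.2882] 20.45 [-0.087  -0.5268  2.4909  0.0835  0.6567 -1.7254]
[[-0.8654 -0.015   0.5009]
 [-0.013   0.9999  0.0074]
 [-0.501  -0.0001 -0.8655]]
(589, array([0.5697, 0.0241, 0.0331]), 'plane', array([0.0211, 0.0154, 0.1153]), 'zmax', np.float64(0.11792633055304766))
-0.11 13 [-0.0098 -0.0289 -0.1096] [ 0.007  -0.0275 -0.1053]
-0.1 1 [-0.0062 -0.0181 -0.09  ] [-0.0062 -0.0181 -0.09  ]
-0.09 13 [-0.0075 -0.0181 -0.0888] [ 0.0029 -0.0162 -0.0818]
-0.08 4 [-0.0071 -0.0166 -0.0799] [-0.     -0.0161 -0.0786]
-0.06 5 [ 0.0092 -0.0006 -0.0574] [ 0.0101  0.0071 -0.0512]
-0.05 5 [ 0.0098  0.0027 -0.0477] [ 0.0101  0.0118 -0.0423]
```

View pics/s9c.png

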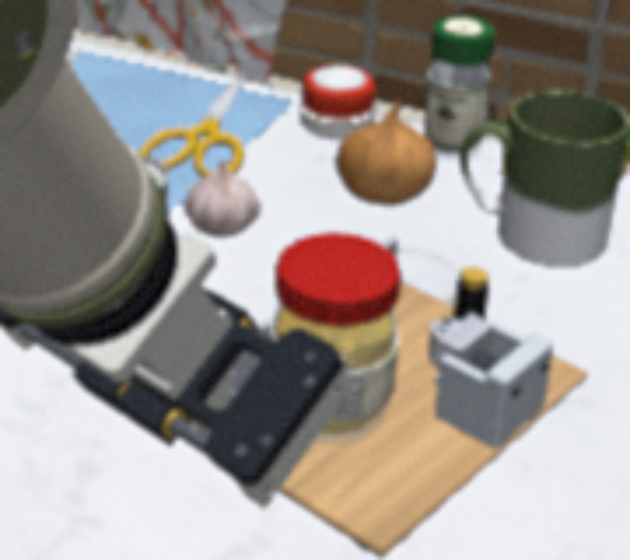

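Request:
{"name": "servo_tool", "arguments": {"rows": [{"dx":0,"dy":0,"dz":4,"rx":0,"ry":0,"rz":0},{"dx":-6,"dy":0,"dz":8,"rx":0,"ry":0,"rz":0},{"dx":-14,"dy":0,"dz":12.5,"rx":0,"ry":0,"rz":0},{"dx":-20,"dy":0,"dz":16,"rx":0,"ry":0,"rz":0},{"dx":-22,"dy":0,"dz":17.5,"rx":0,"ry":0,"rz":0},{"dx":-22,"dy":0,"dz":17.5,"rx":0,"ry":0,"rz":0}]}}

```text
time_s: 21.25
ee_pos: [0.534, 0.0282, 0.0145]
orientation: [0.259, -0.007, 0.966, 0.002]
contact_force: [0.2, -0.5, -0.7]
width: 0.0003
finger_force: 0.0
```

Request:
{"name": "servo_tool", "arguments": {"rows": [{"dx":-3,"dy":0,"dz":1.7,"rx":0,"ry":0,"rz":0},{"dx":-6,"dy":0,"dz":3.5,"rx":0,"ry":0,"rz":0},{"dx":-8.7,"dy":0,"dz":5,"rx":0,"ry":0,"rz":0},{"dx":-8.7,"dy":0,"dz":5,"rx":0,"ry":0,"rz":0}]}}

```text
time_s: 21.75
ee_pos: [0.5441, 0.0283, 0.0146]
orientation: [0.259, -0.007, 0.966, 0.002]
contact_force: [-0.5, -0.4, 1.7]
width: 0.0003
finger_force: 0.5
```

Request:
{"name": "servo_tool", "arguments": {"rows": [{"dx":-3,"dy":0,"dz":1.7,"rx":0,"ry":0,"rz":0},{"dx":-6,"dy":0,"dz":3.5,"rx":0,"ry":0,"rz":0},{"dx":-9,"dy":0,"dz":5.2,"rx":0,"ry":0,"rz":0},{"dx":-12,"dy":0,"dz":6.9,"rx":0,"ry":0,"rz":0},{"dx":-15,"dy":0,"dz":8.7,"rx":0,"ry":0,"rz":0},{"dx":-18,"dy":0,"dz":10.4,"rx":0,"ry":0,"rz":0},{"dx":-18,"dy":0,"dz":10.4,"rx":0,"ry":0,"rz":0}]}}

```text
time_s: 22.62
ee_pos: [0.5648, 0.0287, 0.0146]
orientation: [0.259, -0.007, 0.966, 0.002]
contact_force: [-1.7, -0.2, 1.3]
width: 0.0005
finger_force: 1.0
```

```bash
python3 - <<'E'
from h import *
np.set_printoptions(precision=4,suppress=True)
o=manip.get_obs();print(o["ee_pos"],o["contact_force"],o["finger_force"],o["time_s"],o["qpos"])
for n in("scene","top"):
    c=camera(n);save(c,n+"10.png");print(n,lid(c,(.59,.028),.06,.1))
E
```

```text
[0.5648 0.0287 0.0146] [-1.6593 -0.159   1.3118] 0.9687830717302859 22.625 [-0.0705 -0.2796  2.329   0.0789  0.5719 -1.7113]
scene (502, array([0.5914, 0.0246, 0.0329]), 'plane', array([0.0048, 0.0097, 0.1155]), 'zmax', np.float64(0.14304558704398698))
top (633, array([0.5929, 0.0273, 0.0339]), 'plane', array([-0.0064, -0.0031,  0.1142]), 'zmax', np.float64(0.12099968948792575))
```

Request:
{"name": "servo_tool", "arguments": {"rows": [{"dx":-3,"dy":0,"dz":1.7,"rx":0,"ry":0,"rz":0},{"dx":-6,"dy":0,"dz":3.5,"rx":0,"ry":0,"rz":0},{"dx":-9,"dy":0,"dz":5.2,"rx":0,"ry":0,"rz":0},{"dx":-12,"dy":0,"dz":6.9,"rx":0,"ry":0,"rz":0},{"dx":-12,"dy":0,"dz":6.9,"rx":0,"ry":0,"rz":0}]}}

```text
time_s: 23.35
ee_pos: [0.579, 0.0289, 0.0147]
orientation: [0.259, -0.007, 0.966, 0.002]
contact_force: [-0.6, 0.3, 0.8]
width: 0.0001
finger_force: 0.8
```

Request:
{"name": "servo_tool", "arguments": {"rows": [{"dx":-2,"dy":0,"dz":1.2,"rx":0,"ry":0,"rz":0},{"dx":-4.3,"dy":0,"dz":2.5,"rx":0,"ry":0,"rz":0},{"dx":-4.3,"dy":0,"dz":2.5,"rx":0,"ry":0,"rz":0}]}}

```text
time_s: 23.72
ee_pos: [0.5837, 0.0289, 0.0146]
orientation: [0.259, -0.007, 0.966, 0.002]
contact_force: [-3.6, -0.8, 0.9]
width: 0.0005
finger_force: 1.8
```

Request:
{"name": "servo_tool", "arguments": {"rows": [{"dx":-2,"dy":0,"dz":1.2,"rx":0,"ry":0,"rz":0},{"dx":-4.3,"dy":0,"dz":2.5,"rx":0,"ry":0,"rz":0},{"dx":-4.3,"dy":0,"dz":2.5,"rx":0,"ry":0,"rz":0}]}}

```text
time_s: 24.1
ee_pos: [0.5882, 0.0286, 0.0144]
orientation: [0.258, -0.007, 0.966, 0.002]
contact_force: [-9.0, -1.9, 4.5]
width: 0.0003
finger_force: 4.4
```

Request:
{"name": "servo_tool", "arguments": {"rows": [{"dx":-2,"dy":0,"dz":1.2,"rx":0,"ry":0,"rz":0},{"dx":-4.3,"dy":0,"dz":2.5,"rx":0,"ry":0,"rz":0},{"dx":-4.3,"dy":0,"dz":2.5,"rx":0,"ry":0,"rz":0}]}}

```text
time_s: 24.48
ee_pos: [0.5931, 0.0286, 0.0144]
orientation: [0.258, -0.007, 0.966, 0.002]
contact_force: [-9.9, -2.9, 5.0]
width: 0.0006
finger_force: 4.6
```

Request:
{"name": "servo_tool", "arguments": {"rows": [{"dx":-2,"dy":0,"dz":1.2,"rx":0,"ry":0,"rz":0},{"dx":-4.3,"dy":0,"dz":2.5,"rx":0,"ry":0,"rz":0},{"dx":-4.3,"dy":0,"dz":2.5,"rx":0,"ry":0,"rz":0}]}}

```text
time_s: 24.85
ee_pos: [0.5981, 0.0286, 0.0143]
orientation: [0.258, -0.007, 0.966, 0.002]
contact_force: [-8.1, -4.1, 4.7]
width: 0.0008
finger_force: 4.4
```

```bash
python3 - <<'E'
from h import *
np.set_printoptions(precision=4,suppress=True)
o=manip.get_obs();print(o["ee_pos"],o["contact_force"],o["finger_force"],o["time_s"])
for n in("scene","top"):
    c=camera(n);save(c,n+"11.png");print(n,lid(c,(.625,.03),.06,.1))
E
```

```text
[0.5981 0.0286 0.0143] [-8.1072 -4.1477  4.7058] 4.384676367044449 24.85
scene (445, array([0.6267, 0.03  , 0.0346]), 'plane', array([0.0093, 0.0037, 0.1155]), 'zmax', np.float64(0.11813573050065206))
top (630, array([0.6258, 0.0325, 0.0337]), 'plane', array([-0.005 , -0.0046,  0.1142]), 'zmax', np.float64(0.11997992418016296))
```

Request:
{"name": "servo_tool", "arguments": {"rows": [{"dx":-2,"dy":0.7,"dz":1.2,"rx":0,"ry":0,"rz":0},{"dx":-4.3,"dy":1.5,"dz":2.5,"rx":0,"ry":0,"rz":0},{"dx":-4.3,"dy":1.5,"dz":2.5,"rx":0,"ry":0,"rz":0}]}}

```text
time_s: 25.32
ee_pos: [0.603, 0.0299, 0.0142]
orientation: [0.258, -0.007, 0.966, 0.001]
contact_force: [-9.3, -4.5, 5.3]
width: 0.0006
finger_force: 4.7
```

Request:
{"name": "servo_tool", "arguments": {"rows": [{"dx":-1.7,"dy":0.5,"dz":1,"rx":0,"ry":0,"rz":0},{"dx":-3.5,"dy":1,"dz":2,"rx":0,"ry":0,"rz":0},{"dx":-3.5,"dy":1,"dz":2,"rx":0,"ry":0,"rz":0}]}}

```text
time_s: 25.7
ee_pos: [0.6069, 0.0309, 0.0142]
orientation: [0.258, -0.007, 0.966, 0.001]
contact_force: [-9.7, -5.2, 5.6]
width: 0.0004
finger_force: 4.9
```

Request:
{"name": "servo_tool", "arguments": {"rows": [{"dx":-1,"dy":0,"dz":0.6,"rx":0,"ry":0,"rz":0},{"dx":-1.7,"dy":0,"dz":1,"rx":0,"ry":0,"rz":0},{"dx":-1.7,"dy":0,"dz":1,"rx":0,"ry":0,"rz":0}]}}

```text
time_s: 26.08
ee_pos: [0.6089, 0.031, 0.0142]
orientation: [0.258, -0.007, 0.966, 0.001]
contact_force: [-9.3, -5.2, 4.4]
width: 0.0006
finger_force: 4.7
```

Request:
{"name": "servo_tool", "arguments": {"rows": [{"dx":-0.9,"dy":0,"dz":0.5,"rx":0,"ry":0,"rz":0},{"dx":-1.3,"dy":0,"dz":0.75,"rx":0,"ry":0,"rz":0},{"dx":-1.3,"dy":0,"dz":0.75,"rx":0,"ry":0,"rz":0}]}}

```text
time_s: 26.45
ee_pos: [0.6104, 0.0311, 0.0142]
orientation: [0.258, -0.007, 0.966, 0.002]
contact_force: [-9.0, -4.6, 4.8]
width: 0.0007
finger_force: 4.6
```

Request:
{"name": "servo_tool", "arguments": {"rows": [{"dx":-0.9,"dy":0,"dz":0.5,"rx":0,"ry":0,"rz":0},{"dx":-0.9,"dy":0,"dz":0.5,"rx":0,"ry":0,"rz":0}]}}

```text
time_s: 26.7
ee_pos: [0.6115, 0.0311, 0.0142]
orientation: [0.258, -0.007, 0.966, 0.002]
contact_force: [-8.1, -4.4, 3.8]
width: 0.0007
finger_force: 4.1
```

Request:
{"name": "servo_tool", "arguments": {"rows": [{"dx":-0.9,"dy":0,"dz":0.5,"rx":0,"ry":0,"rz":0},{"dx":-0.9,"dy":0,"dz":0.5,"rx":0,"ry":0,"rz":0}]}}

```text
time_s: 26.95
ee_pos: [0.6125, 0.0311, 0.0143]
orientation: [0.258, -0.007, 0.966, 0.002]
contact_force: [-6.8, -4.8, 4.0]
width: 0.0005
finger_force: 3.9
```

Request:
{"name": "servo_tool", "arguments": {"rows": [{"dx":-0.9,"dy":0,"dz":0.5,"rx":0,"ry":0,"rz":0},{"dx":-0.9,"dy":0,"dz":0.5,"rx":0,"ry":0,"rz":0}]}}

```text
time_s: 27.2
ee_pos: [0.6136, 0.0312, 0.0143]
orientation: [0.258, -0.007, 0.966, 0.002]
contact_force: [-7.4, -3.5, 3.6]
width: 0.0008
finger_force: 3.8
```

Request:
{"name": "servo_tool", "arguments": {"rows": [{"dx":-0.7,"dy":0,"dz":0.4,"rx":0,"ry":0,"rz":0},{"dx":-0.7,"dy":0,"dz":0.4,"rx":0,"ry":0,"rz":0}]}}

```text
time_s: 27.45
ee_pos: [0.6144, 0.0312, 0.0143]
orientation: [0.258, -0.007, 0.966, 0.002]
contact_force: [-7.2, -4.2, 2.1]
width: 0.0003
finger_force: 3.8
```

Request:
{"name": "servo_tool", "arguments": {"rows": [{"dx":-0.7,"dy":0,"dz":0.4,"rx":0,"ry":0,"rz":0},{"dx":-0.7,"dy":0,"dz":0.4,"rx":0,"ry":0,"rz":0}]}}

```text
time_s: 27.7
ee_pos: [0.6152, 0.0312, 0.0143]
orientation: [0.258, -0.007, 0.966, 0.002]
contact_force: [-7.1, -3.8, 2.2]
width: 0.0007
finger_force: 3.7
```

Request:
{"name": "servo_tool", "arguments": {"rows": [{"dx":-0.7,"dy":0,"dz":0.4,"rx":0,"ry":0,"rz":0},{"dx":-0.7,"dy":0,"dz":0.4,"rx":0,"ry":0,"rz":0}]}}

```text
time_s: 27.95
ee_pos: [0.616, 0.0312, 0.0143]
orientation: [0.258, -0.007, 0.966, 0.002]
contact_force: [-7.3, -3.6, 3.3]
width: 0.0003
finger_force: 3.5
```

Request:
{"name": "servo_tool", "arguments": {"rows": [{"dx":-0.7,"dy":0,"dz":0.4,"rx":0,"ry":0,"rz":0},{"dx":-0.7,"dy":0,"dz":0.4,"rx":0,"ry":0,"rz":0}]}}

```text
time_s: 28.2
ee_pos: [0.6168, 0.0312, 0.0143]
orientation: [0.258, -0.007, 0.966, 0.002]
contact_force: [-6.4, -4.4, 1.8]
width: 0.0005
finger_force: 3.4
```

```bash
python3 - <<'E'
from h import *
np.set_printoptions(precision=4,suppress=True)
o=manip.get_obs();print(o["ee_pos"],o["contact_force"],o["finger_force"],o["time_s"])
for n in("scene","top"):
    c=camera(n);save(c,n+"12.png");print(n,lid(c,(.642,.03),.06,.1))
    P=cloud(c).reshape(-1,3);s=P[(abs(P[:,0]-.683)<.02)&(abs(P[:,1]-.010)<.02)&(P[:,2]>.056)&(P[:,2]<.07)];print("post",len(s),s.min(0),s.max(0))
E
```

```text
[0.6168 0.0312 0.0143] [-6.4006 -4.3725  1.8102] 3.432646170258522 28.2
scene (406, array([0.6443, 0.0307, 0.0346]), 'plane', array([ 0.0038, -0.0003,  0.1157]), 'zmax', np.float64(0.1182886013068412))
post 5 [0.6845 0.0002 0.0561] [0.686  0.0033 0.0626]
top (615, array([0.6445, 0.0324, 0.0339]), 'plane', array([-0.0033,  0.0031,  0.1142]), 'zmax', np.float64(0.11970217331983614))
post 6 [0.686  0.0036 0.0605] [0.6911 0.0139 0.0637]
```

Request:
{"name": "servo_tool", "arguments": {"rows": [{"dx":-0.7,"dy":0,"dz":0.4,"rx":0,"ry":0,"rz":0},{"dx":-0.7,"dy":0,"dz":0.4,"rx":0,"ry":0,"rz":0}]}}

```text
time_s: 28.55
ee_pos: [0.6173, 0.0312, 0.0142]
orientation: [0.258, -0.007, 0.966, 0.002]
contact_force: [-10.5, -4.6, 5.6]
width: 0.0003
finger_force: 5.5
```

Request:
{"name": "servo_tool", "arguments": {"rows": [{"dx":-0.7,"dy":0,"dz":0.4,"rx":0,"ry":0,"rz":0},{"dx":-0.7,"dy":0,"dz":0.4,"rx":0,"ry":0,"rz":0}]}}

```text
time_s: 28.8
ee_pos: [0.6176, 0.0312, 0.014]
orientation: [0.257, -0.007, 0.966, 0.002]
contact_force: [-18.4, -5.1, 11.1]
width: 0.0004
finger_force: 9.0
```

The stop is felt: 18 N measured includes ~7 N of sliding resistance, and the TCP advanced only 0.3 mm of the commanded 0.8. I'll back off now and rise.

Request:
{"name": "servo_tool", "arguments": {"rows": [{"dx":1.7,"dy":0,"dz":-1,"rx":0,"ry":0,"rz":0},{"dx":6,"dy":0,"dz":-3.5,"rx":0,"ry":0,"rz":0},{"dx":16,"dy":0,"dz":-9.5,"rx":0,"ry":0,"rz":0},{"dx":28,"dy":0,"dz":-16,"rx":0,"ry":0,"rz":0},{"dx":35,"dy":0,"dz":-20,"rx":0,"ry":0,"rz":0},{"dx":30,"dy":0,"dz":-30,"rx":0,"ry":0,"rz":0},{"dx":14,"dy":0,"dz":-55,"rx":0,"ry":0,"rz":0},{"dx":-6,"dy":0,"dz":-90,"rx":0,"ry":0,"rz":0},{"dx":-23,"dy":0,"dz":-120,"rx":0,"ry":6,"rz":0},{"dx":-35,"dy":0,"dz":-141,"rx":0,"ry":14,"rz":0},{"dx":-40,"dy":0,"dz":-150,"rx":0,"ry":22,"rz":0},{"dx":-40,"dy":0,"dz":-150,"rx":0,"ry":30,"rz":0}], "gripper": 1}}

```text
time_s: 30.3
ee_pos: [0.5808, 0.0313, 0.1688]
orientation: [0.001, -0.007, 1.0, -0.0]
contact_force: [-0.2, 1.0, -0.1]
width: 0.0005
finger_force: 0.0
```

```bash
python3 - <<'E'
from h import *
np.set_printoptions(precision=4,suppress=True)
o=manip.get_obs();print(o["ee_pos"],o["orientation"],o["contact_force"],o["time_s"],o["qpos"])
for n in("scene","top"):
  for i in range(2):
    c=camera(n);print(n,lid(c,(.644,.03),.06,.1))
  save(c,n+"13.png")
E
```

```text
[0.5808 0.0313 0.1688] [ 0.001  -0.0074  1.     -0.0002] [-0.2211  0.9658 -0.0564] 30.3 [-0.0341  0.0914  1.5752 -0.0004  1.473  -1.6196]
scene (500, array([0.644 , 0.0306, 0.035 ]), 'plane', array([0.0142, 0.0177, 0.1154]), 'zmax', np.float64(0.11774183295908529))
scene (506, array([0.6437, 0.0302, 0.0351]), 'plane', array([0.0184, 0.0149, 0.1154]), 'zmax', np.float64(0.11824683839967111))
top (86, array([0.6454, 0.0496, 0.0281]), 'plane', array([-0.0088,  0.0245,  0.1143]), 'zmax', np.float64(0.29895621078498713))
top (78, array([0.6454, 0.0496, 0.0277]), 'plane', array([-0.008 ,  0.083 ,  0.1147]), 'zmax', np.float64(0.3004568577135018))
```

The jar held position after release. Next I'll go above the lid, turn the tool 90° clockwise to leave room for the anticlockwise twist, and open.

Request:
{"name": "servo_tool", "arguments": {"rows": [{"dx":-4,"dy":0,"dz":0,"rx":0,"ry":0,"rz":6},{"dx":-12,"dy":0,"dz":0,"rx":0,"ry":0,"rz":15},{"dx":-22,"dy":0,"dz":0,"rx":0,"ry":0,"rz":25},{"dx":-32,"dy":0,"dz":0,"rx":0,"ry":0,"rz":35},{"dx":-42,"dy":0,"dz":0,"rx":0,"ry":0,"rz":45},{"dx":-52,"dy":-0.5,"dz":0,"rx":0,"ry":0,"rz":55},{"dx":-60,"dy":-1,"dz":0,"rx":0,"ry":0,"rz":65},{"dx":-64,"dy":-1,"dz":0,"rx":0,"ry":0,"rz":75},{"dx":-64,"dy":-1,"dz":0,"rx":0,"ry":0,"rz":84},{"dx":-64,"dy":-1,"dz":0,"rx":0,"ry":0,"rz":90},{"dx":-64,"dy":-1,"dz":0,"rx":0,"ry":0,"rz":90},{"dx":-64,"dy":-1,"dz":0,"rx":0,"ry":0,"rz":90}], "gripper": -1}}

```text
time_s: 32.0
ee_pos: [0.6425, 0.0313, 0.1659]
orientation: [0.001, 0.701, 0.713, 0.001]
contact_force: [-0.1, -0.4, 0.2]
width: 0.0929
finger_force: 0.0
```

```bash
python3 - <<'E'
from h import *
np.set_printoptions(precision=4,suppress=True)
o=manip.get_obs();e=o["ee_pos"];print(e,o["orientation"],o["width"],o["time_s"],o["qpos"])
print(tool(np.array([.645,.0313,.067])-e))
c=camera("scene");print(lid(c,(.644,.03),.06,.1))
# fingers in the same camera: bias check
P=cloud(c).reshape(-1,3);L=P-e;m=(abs(L[:,0])<.08)&(abs(L[:,1])<.02)&(L[:,2]>.027)&(L[:,2]<.06)
s=L[m];print(len(s));
for sg in(-1,1):
    t=s[s[:,0]*sg>0];print(sg,len(t),np.percentile(t,[2,50,98],axis=0) if len(t) else '')
E
```

```text
[0.6425 0.0313 0.1659] [0.0008 0.701  0.7132 0.0008] 0.0928910124205224 32.0 [-0.031   0.2568  1.3959  0.      1.4866 -0.0483]
[-0.0589  2.3096 98.8979]
(505, array([0.6436, 0.0315, 0.0353]), 'plane', array([0.0158, 0.0162, 0.1153]), 'zmax', np.float64(0.1185920830664678))
347
-1 173 [[-0.0647 -0.0106  0.0285]
 [-0.0619 -0.0074  0.0456]
 [-0.0492  0.0068  0.0595]]
1 174 [[ 0.0431 -0.0085  0.0278]
 [ 0.0456 -0.0036  0.0445]
 [ 0.0586  0.0091  0.0598]]
```

Request:
{"name": "servo_tool", "arguments": {"rows": [{"dx":0,"dy":2,"dz":15,"rx":0,"ry":0,"rz":0},{"dx":0,"dy":2,"dz":40,"rx":0,"ry":0,"rz":0},{"dx":0,"dy":2,"dz":65,"rx":0,"ry":0,"rz":0},{"dx":0,"dy":2,"dz":85,"rx":0,"ry":0,"rz":0},{"dx":0,"dy":2,"dz":95,"rx":0,"ry":0,"rz":0},{"dx":0,"dy":2,"dz":98,"rx":0,"ry":0,"rz":0},{"dx":0,"dy":2,"dz":98,"rx":0,"ry":0,"rz":0},{"dx":0,"dy":2,"dz":98,"rx":0,"ry":0,"rz":0}], "gripper": -0.65}}

```text
time_s: 33.05
ee_pos: [0.6455, 0.0313, 0.0679]
orientation: [0.001, 0.702, 0.712, 0.001]
contact_force: [0.4, 0.2, -0.8]
width: 0.0768
finger_force: 0.0
```

Request:
{"name": "servo_tool", "arguments": {"rows": [{"dx":0,"dy":0,"dz":0,"rx":0,"ry":0,"rz":0},{"dx":0,"dy":0,"dz":0,"rx":0,"ry":0,"rz":0}], "gripper": -0.54}}

```text
time_s: 33.3
ee_pos: [0.6449, 0.0313, 0.0671]
orientation: [0.0, 0.702, 0.712, 0.0]
contact_force: [-0.1, 0.1, -0.9]
width: 0.0721
finger_force: 0.0
```

Request:
{"name": "servo_tool", "arguments": {"rows": [{"dx":0,"dy":0,"dz":0,"rx":0,"ry":0,"rz":0},{"dx":0,"dy":0,"dz":0,"rx":0,"ry":0,"rz":0}], "gripper": -0.51}}

```text
time_s: 33.55
ee_pos: [0.6453, 0.0313, 0.0672]
orientation: [0.001, 0.702, 0.712, 0.001]
contact_force: [3.1, 0.0, 0.4]
width: 0.0702
finger_force: 1.5
```

Request:
{"name": "servo_tool", "arguments": {"rows": [{"dx":0,"dy":0,"dz":0,"rx":0,"ry":0,"rz":0},{"dx":0,"dy":0,"dz":0,"rx":0,"ry":0,"rz":0}], "gripper": -0.49}}

```text
time_s: 33.8
ee_pos: [0.6453, 0.0313, 0.0672]
orientation: [0.001, 0.702, 0.712, 0.001]
contact_force: [4.6, 0.5, 1.1]
width: 0.0693
finger_force: 2.1
```

Request:
{"name": "servo_tool", "arguments": {"rows": [{"dx":0,"dy":1,"dz":0,"rx":0,"ry":0,"rz":0},{"dx":0,"dy":1,"dz":0,"rx":0,"ry":0,"rz":0}]}}

```text
time_s: 34.05
ee_pos: [0.6455, 0.0313, 0.0665]
orientation: [-0.0, 0.702, 0.712, -0.0]
contact_force: [3.4, 0.3, 1.9]
width: 0.0695
finger_force: 1.1
```

Request:
{"name": "servo_tool", "arguments": {"rows": [{"dx":0,"dy":0,"dz":0,"rx":0,"ry":0,"rz":0},{"dx":0,"dy":0,"dz":0,"rx":0,"ry":0,"rz":0}], "gripper": -0.47}}

```text
time_s: 34.3
ee_pos: [0.6457, 0.0314, 0.0667]
orientation: [0.0, 0.702, 0.712, 0.0]
contact_force: [3.0, -0.7, 1.7]
width: 0.0685
finger_force: 1.8
```

Request:
{"name": "servo_tool", "arguments": {"rows": [{"dx":0,"dy":0.7,"dz":0,"rx":0,"ry":0,"rz":0},{"dx":0,"dy":0.7,"dz":0,"rx":0,"ry":0,"rz":0}]}}

```text
time_s: 34.55
ee_pos: [0.646, 0.0314, 0.0664]
orientation: [-0.0, 0.702, 0.712, -0.0]
contact_force: [2.2, -0.9, 1.1]
width: 0.0685
finger_force: 0.8
```

Request:
{"name": "servo_tool", "arguments": {"rows": [{"dx":0,"dy":0,"dz":0,"rx":0,"ry":0,"rz":0},{"dx":0,"dy":0,"dz":0,"rx":0,"ry":0,"rz":0}], "gripper": -0.44}}

```text
time_s: 34.8
ee_pos: [0.6462, 0.0313, 0.0665]
orientation: [-0.0, 0.702, 0.712, -0.0]
contact_force: [2.8, 0.7, -0.1]
width: 0.0674
finger_force: 9.6
```

Request:
{"name": "servo_tool", "arguments": {"rows": [{"dx":0,"dy":0.5,"dz":0,"rx":0,"ry":0,"rz":0},{"dx":0,"dy":0.5,"dz":0,"rx":0,"ry":0,"rz":0},{"dx":0,"dy":0.5,"dz":0,"rx":0,"ry":0,"rz":0}], "gripper": -0.36}}

```text
time_s: 35.17
ee_pos: [0.6464, 0.0313, 0.0665]
orientation: [-0.0, 0.702, 0.712, -0.0]
contact_force: [0.0, -0.9, 0.4]
width: 0.0666
finger_force: 30.0
```

Request:
{"name": "servo_tool", "arguments": {"rows": [{"dx":0,"dy":0,"dz":0,"rx":0,"ry":0,"rz":-3},{"dx":0,"dy":0,"dz":0,"rx":0,"ry":0,"rz":-7},{"dx":0,"dy":0,"dz":0,"rx":0,"ry":0,"rz":-10},{"dx":0,"dy":0,"dz":0,"rx":0,"ry":0,"rz":-10}]}}

```text
time_s: 35.67
ee_pos: [0.6465, 0.0313, 0.0665]
orientation: [-0.0, 0.637, 0.771, -0.0]
contact_force: [-0.6, -0.5, 0.3]
width: 0.0667
finger_force: 30.0
```

```bash
python3 - <<'E'
from h import *
o=manip.get_obs();print(o["ee_pos"],o["orientation"],o["contact_force"],o["ft_torque"],o["width"],o["finger_force"],o["time_s"])
E
```

```text
[0.6465143  0.03134775 0.06649222] [-2.52669869e-04  6.37145483e-01  7.70743483e-01 -2.29594306e-04] [-0.57933386 -0.50261034  0.27141522] [-0.09069997  0.14700692  0.03467476] 0.0667148003914555 29.999757509795018 35.675
```

Request:
{"name": "servo_tool", "arguments": {"rows": [{"dx":0,"dy":0,"dz":0,"rx":0,"ry":0,"rz":-5},{"dx":0,"dy":0,"dz":0,"rx":0,"ry":0,"rz":-13},{"dx":0,"dy":0,"dz":0,"rx":0,"ry":0,"rz":-22},{"dx":0,"dy":0,"dz":0,"rx":0,"ry":0,"rz":-31},{"dx":0,"dy":0,"dz":0,"rx":0,"ry":0,"rz":-40},{"dx":0,"dy":0,"dz":0,"rx":0,"ry":0,"rz":-49},{"dx":0,"dy":0,"dz":0,"rx":0,"ry":0,"rz":-58},{"dx":0,"dy":0,"dz":0,"rx":0,"ry":0,"rz":-67},{"dx":0,"dy":0,"dz":0,"rx":0,"ry":0,"rz":-76},{"dx":0,"dy":0,"dz":0,"rx":0,"ry":0,"rz":-83},{"dx":0,"dy":0,"dz":0,"rx":0,"ry":0,"rz":-86},{"dx":0,"dy":0,"dz":0,"rx":0,"ry":0,"rz":-86}]}}

```text
time_s: 37.17
ee_pos: [0.6466, 0.0314, 0.0665]
orientation: [-0.0, -0.059, 0.998, -0.0]
contact_force: [-0.1, -0.8, -1.1]
width: 0.067
finger_force: 30.0
```

```bash
python3 - <<'E'
from h import *
o=manip.get_obs();print(o["ee_pos"],o["orientation"],o["contact_force"],o["ft_torque"],o["width"],o["finger_force"],o["time_s"],o["qpos"])
c=camera("scene");save(c,"scene14.png");print(lid(c,(.645,.03),.06,.1))
# did the label (jar) turn? compare jar-body patch against the picture just after the push
a=cv2.cvtColor(cv2.imread("pics/scene13.png"),6).astype(float);b=cv2.cvtColor(cv2.imread("pics/scene14.png"),6).astype(float)
np.set_printoptions(linewidth=200)
F=f(c)
def pr(X): q=c["R"]@X+c["t"];return np.array([c["cx"]+F*q[0]/q[2],c["cy"]+F*q[1]/q[2]])
d=np.array([-.7,-.7,0])*.035;C=np.array([.6455,.0313,0])
p=pr(C+d+[0,0,.045]);print("body px",p);u,v=np.round(p).astype(int)
A=a[v-8:v+12,u-8:u+9];B=b[v-8:v+12,u-8:u+9];print("diff",abs(A-B).mean(),"std",A.std(),"corr",np.corrcoef(A.ravel(),B.ravel())[0,1])
for s in(-4,-2,-1,1,2,4): B2=b[v-8:v+12,u-8+s:u+9+s];print(s,round(np.corrcoef(A.ravel(),B2.ravel())[0,1],3))
E
```

```text
[0.64656792 0.03135534 0.06645584] [-2.78283503e-04 -5.91157503e-02  9.98251096e-01 -2.08712893e-05] [-0.08305386 -0.77462027 -1.07575803] [-0.06049923 -0.03420277  0.11616973] 0.06704099600271594 29.99969292024616 37.175 [-3.06629388e-02  3.44187332e-01  1.47649602e+00 -9.44138255e-05
  1.32145988e+00 -1.71973642e+00]
(482, array([0.6442, 0.0313, 0.0351]), 'plane', array([0.0148, 0.0136, 0.1154]), 'zmax', np.float64(0.18088040009663925))
body px [387.23520229 248.40372167]
diff 1.7470588235294118 std 23.122019306639483 corr 0.9953560254106911
-4 0.855
-2 0.911
-1 0.953
1 0.905
2 0.703
4 0.353
```

The jar body didn't turn (image correlation 0.995), and the lid went round 96° with the grip steady and ~0.1 N m. Releasing and withdrawing.

Request:
{"name": "servo_tool", "arguments": {"rows": [{"dx":0,"dy":0,"dz":0,"rx":0,"ry":0,"rz":0},{"dx":0,"dy":0,"dz":0,"rx":0,"ry":0,"rz":0},{"dx":0,"dy":0,"dz":0,"rx":0,"ry":0,"rz":0}], "gripper": -0.9}}

```text
time_s: 37.6
ee_pos: [0.6469, 0.0314, 0.0667]
orientation: [0.0, -0.06, 0.998, 0.0]
contact_force: [0.3, -0.4, 1.2]
width: 0.0877
finger_force: 0.0
```

Request:
{"name": "servo_tool", "arguments": {"rows": [{"dx":0,"dy":0,"dz":-5,"rx":0,"ry":0,"rz":0},{"dx":0,"dy":0,"dz":-20,"rx":0,"ry":0,"rz":0},{"dx":0,"dy":0,"dz":-45,"rx":0,"ry":0,"rz":0},{"dx":0,"dy":0,"dz":-80,"rx":0,"ry":0,"rz":0},{"dx":15,"dy":0,"dz":-110,"rx":0,"ry":0,"rz":0},{"dx":50,"dy":0,"dz":-115,"rx":0,"ry":0,"rz":0},{"dx":95,"dy":0,"dz":-115,"rx":0,"ry":0,"rz":0},{"dx":130,"dy":0,"dz":-115,"rx":0,"ry":0,"rz":0},{"dx":150,"dy":0,"dz":-115,"rx":0,"ry":0,"rz":0},{"dx":150,"dy":0,"dz":-115,"rx":0,"ry":0,"rz":0}]}}

```text
time_s: 38.85
ee_pos: [0.4978, 0.0133, 0.1833]
orientation: [0.001, -0.06, 0.998, -0.0]
contact_force: [0.5, -0.5, 0.3]
width: 0.0884
finger_force: 0.0
```

```bash
python3 - <<'E'
from h import *
np.set_printoptions(precision=4,suppress=True)
o=manip.get_obs();print(o["ee_pos"],o["contact_force"],o["width"],o["time_s"])
for n in("scene","top"):
    c=camera(n);save(c,n+"15.png");print(n,lid(c,(.645,.03),.06,.1));P=cloud(c)
    for k in("tin_small","garlic"):
        for a in outline_of(k,n)[:1]:print(k,np.median(P[a["mask"]&(c["z_map"]>0)],0))
a=cv2.cvtColor(cv2.imread("pics/scene13.png"),6)[228:262,370:400].astype(np.float32);
for k in("scene14","scene15"):
    b=cv2.cvtColor(cv2.imread("pics/%s.png"%k),6)[228:262,370:400].astype(np.float32);print(k,cv2.phaseCorrelate(a,b))
E
```

```text
[0.4978 0.0133 0.1833] [ 0.5257 -0.4789  0.3358] 0.08836081273291409 38.85
scene (483, array([0.6444, 0.0295, 0.0348]), 'plane', array([0.0147, 0.0125, 0.1154]), 'zmax', np.float64(0.11799456357172235))
tin_small [0.5928 0.2213 0.0519]
garlic [0.6699 0.2078 0.0333]
top (598, array([0.6451, 0.0324, 0.0338]), 'plane', array([-0.0077, -0.0016,  0.1141]), 'zmax', np.float64(0.11899295427085312))
tin_small [0.6013 0.2362 0.0678]
garlic [0.6767 0.2214 0.0349]
scene14 ((-0.05207725392304319, 0.09496843557030132), 1.0013127600705183)
scene15 ((0.04424822160693331, 0.03821367116987062), 0.9821250606466223)
```

```bash
python3 -c "
from bench import job
print(job.sign_off())"
```

```text
the job is handed in; nothing more can be done
None
```

The job is handed in with no verdict returned: the jar is pushed home to the felt stop, the lid was turned 96° anticlockwise and left on, and the gripper is clear; the peak push reading was 18.4 N including about 7 N of sliding drag, the forces on post and rail are only estimates (about 13 N and up to 16 N), the first grasp landed on the lid and briefly tilted the jar, and the tin and garlic show no movement.

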